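Push the bearing sleeve up the gauging ramp to its stop

ROBOT

A 6-joint arm with a two-finger parallel gripper is mounted at the origin on the work surface. World frame = base frame: x ahead of the robot, y to its left, z up, the work surface at z = 0. Lengths are in m, angles in degrees, forces in N, time in s.
With the tool pointing down it reaches from about 0.325 to 0.9 m from the base axis. Payload 6.1 kg.
Tool frame: the origin (TCP) lies midway between the tips of the shut fingers; the grasp point (between the pads) lies 19 mm behind it; z points along the fingers, y is the direction in which the jaws open and shut (so a half turn about z gives the same grasp; the last joint's range is limited). The gripper opens to 87 mm and grips with 3 to 60 N. Pads are 19 mm wide; open, the fingers measure 117 mm over their backs; the gripper's body (75 mm by 190 mm) begins 51 mm behind the grasp point.
Start: joints at [-70.594, 12.628, 87.462, -0, 79.91, -7.225], TCP at [0.28, -0.559, 0.223] pointing down, gripper open.
Joint ranges: [-170.65, 170.65], [-52.31, 119.04], [5.05, 147.46], [-71.25, 251.25], [11.57, 151.72], [-153.62, 153.62]. Speed limits (degrees/s): [147.25, 147.25, 172.46, 180, 180, 180].

INTERFACE

Orientations are given as [roll, pitch, yaw] about the fixed x, y, z axes, in that order (R = Rz(yaw) Ry(pitch) Rx(roll)).
In Python, from cell import get_state, read_camera, camera_params, hand_in gives the robot as it stands. The module is installed in compiled form; this text tells all that it offers.
- The arm moves only by the tool step_arm, never from a script. Its argument "commands" is a list of rows, each an object of numbers: "fingers": the closure in counts, from 0 (fully open) to 255 (shut); "dx", "dy", "dz": the shift along the world's x, y, z in m; "twist": the turn about the world's z in degrees. In form: [{"fingers": .., "dx": .., "dy": .., "dz": .., "twist": ..}, ...]. A call has 1 to 10 rows; each row shifts and turns the commanded pose from where the row before left it; what a row does not reach is not made up. A row lasts 1/12 s, in which the tool goes at most 41.7 mm and 7.16 degrees, less where a joint would pass 70% of its speed; a pose out of reach is approached as far as the arm can. A call with a gripper value outside its range is refused whole. The fingers move at their own pace and stop on an object; "squeeze" is the grip in N (left out, the last holds). Time passes only in rows, so rows that do not move let the fingers close. It gives the time, the measured TCP pose, the force and the opening at its end, in the units of the state.
- get_state(): the state, without advancing time (a new reading comes with each control period).
- read_camera(name): name is "scene" or "top" or "wrist"; returns (picture, depth): 420x560x3 uint8, blue, green, red; 420x560 float32, m along the optical axis (not along the pixel's ray), 0 where there is no reading.
- camera_params(name): a dict with "fx", "fy", "cx", "cy" (pixels), "rvec" (rotation vector, rad) and "tvec" (3), from world to camera coordinates, as OpenCV has them. Camera axes: x right, y down, z forward; pixel columns grow to the right and rows downward; lengths in m; the calibration is good to about 2 mm. A picture is of the moment at which its call begins: read the wrist's pose just before it. camera_params takes no time and is no camera call; for the wrist camera it gives the pose at the moment of the call.
- hand_in(): hands the job in, once; it reports no verdict.
The state is a dict: "clock": time; "joints": joint angles; "joint_vel": joint speeds; "joint_efforts": joint torques, N m; "tcp_pos": TCP position; "tool_rot": TCP orientation; "wrist_force": force on the tool from outside, world axes, zero at the start; "torque": the same for the moment, N m; "width": finger opening in m.
Only numpy, scipy, OpenCV 4.12 (cv2) and the standard library are available. Lean on these libraries where they do the work, as an engineer would, in place of code of your own. Each camera call takes 0.05 s, during which the arm holds its last target.

TASK

With a fingertip, swing the keeper arm on the gauging ramp fully open, out of the sleeve's way, before moving the sleeve. Then push the steel bearing sleeve slowly up the ramp from behind, rolling or sliding, never lifting it and never letting it run loose on the slope, until it is square against the stop block and presses the sprung plunger in, and finish still holding it there with the fingers. Do not make the sleeve bump the keeper arm, do not shove the clamped stop block out of place, and leave the other parts on the bench alone.

Things in the scene. Friction and masses are not known exactly. Their poses are not given: they have to be found in the camera images.
- deck: Grey ramp deck, 327 x 180 mm, bolted down, rising 6 degrees along its x (uphill, roughly away from the robot); y = left, z square to it. Origin: on the deck, mid-lane, at the uphill face of the foot kerb, 22 mm above the bench. Kerb 5 mm high, x = -10 to 0; below x = -12 mm only open bench. Lane 110 mm wide between rails 10 mm wide and high.
- sleeve: Plain steel bearing sleeve to be pushed: hollow cylinder, diameter 50 mm, length 100 mm, about 0.65 kg. Origin at its centre, y axis along the cylinder, across the lane. It starts leaning on the foot kerb, centre about 15 mm uphill of the deck's origin and 25 mm above the deck. Oiled: rolls or slides up at 1 to 4 N and runs back if let go.
- keeper (a joint): Keeper arm angle (rad): 0 = straight across the lane, 1.57 = fully open, along the left rail, against its end stop. It starts nearly closed. It stays where it is left (drag about 0.6 N at the peg).
- keeper_peg (a point): Top of an upright round peg, 12 mm diameter, 27 mm tall, top 56 mm above the deck, on the free end of the keeper arm, 95 mm from the pivot. The arm is a flat bar 12 mm wide, 10 mm thick, its middle 34 mm above the deck. Closed, the peg is at x = 90, y = -19 mm of the deck; push it from its downhill side, in an arc uphill and then left.
- keeper_pivot (a point): The keeper arm's pivot, axis square to the deck, at x = 90, y = 76, z = 34 mm of the deck, on a post outside the left rail. Seen from above the arm opens anticlockwise.
- stop_face (a point): Centre of the downhill face of the dark steel stop block, 25 mm above the deck; axes as the deck's. Block 108 mm wide, 42 mm high, clamped at an adjustable place 225 to 265 mm uphill of the deck's origin; the clamp slips at about 80 N. The sleeve touches it when its centre is 25 mm downhill of this point.
- plunger (a joint): Travel (m) of the sprung brass plunger, 14 mm diameter, in the middle of the stop's face: 0 = standing 6 mm proud, 0.006 = pressed flush with the face. It pushes back with 2 N at first and 4 N when flush.
- gear: Bystander: spur gear lying flat beside the ramp, 68 mm diameter, hub 32 mm high. Origin under its centre.
- bearing: Bystander: bearing ring lying flat beside the ramp, 52 mm diameter, 16 mm high. Origin under its centre.
- shaft: Bystander: stepped steel shaft stub standing beside the ramp, 36 mm diameter, 62 mm tall. Origin under its centre.
- collar: Bystander: dark steel collar standing beside the ramp, 44 mm diameter, 30 mm high. Origin under its centre.
- wrench: Bystander: wrench, 190 mm long, lying on the left of the bench.
- oil: Bystander: oil bottle, 66 mm diameter, 150 mm tall, on the left of the bench. Origin under its centre.
- cup: Bystander: open steel cup, 80 mm diameter, 60 mm tall, on the right of the bench. Origin under its centre.
Not all that is in view belongs to the job. What is shaped like the sleeve but black, purple or yellow is not meant.

How it is judged:
By the outcome, as a careful person would: the job done as asked, in the order asked, and still so for the second after the job is handed in, while the arm keeps its last pose, push and grip.
It also fails if it takes over 54 s, if anything falls off the work surface, if the arm or the gripper's body presses on something with over 40 N, if the wrist force passes 120 N, or if a joint passes its speed limit or range.

## Working session

There is one attempt and no reset: what is moved stays moved. The work goes in short steps, Python scripts to look and compute and a tool call to move; the robot and the scene stay as the last step left them, time stands still between calls to the robot, and variables do not carry over. Pictures are saved under pics/ and viewed, and the job is handed in when it is done.

Besides the shell and the picture viewer there is one more tool, called as name(argument=value, ...), one argument or row to a line, values as JSON. step_arm: Moves the arm, as the interface text tells. Its arguments: {"type":"object","properties":{"commands":{"type":"array"},"squeeze":{"type":"number"}},"required":["commands"]}

```bash
mkdir -p pics; cat > h.py <<'E'
import numpy as np, cv2
from cell import *
def cam(n):
    p=camera_params(n); im,d=read_camera(n)
    K=np.array([[p['fx'],0,p['cx']],[0,p['fy'],p['cy']],[0,0,1]]); R=cv2.Rodrigues(np.array(p['rvec'],float))[0]; t=np.array(p['tvec'],float).ravel()
    np.savez('last_%s.npz'%n,im=im,d=d,K=K,R=R,t=t); return im,d,K,R,t
def load(n):
    z=np.load('last_%s.npz'%n); return z['im'],z['d'],z['K'],z['R'],z['t']
def cloud(d,K,R,t):
    v,u=np.mgrid[:d.shape[0],:d.shape[1]]
    c=np.stack([(u-K[0,2])/K[0,0]*d,(v-K[1,2])/K[1,1]*d,d],-1)
    return (c-t)@R   # R^T (c-t)
E
python3 - <<'E'
from h import *
print(get_state())
for n in('scene','top'):
    im,d,K,R,t=cam(n); cv2.imwrite('pics/%s0.png'%n,im); print(n,-R.T@t)
E
```

```text
{'clock': 0.0, 'joints': array([-7.05933173e+01,  1.26785142e+01,  8.75274136e+01, -1.26561603e-03,
        7.99100366e+01, -7.22486575e+00]), 'joint_vel': array([ 0.10740847, -0.03793549, -0.03459766, -0.04784356, -0.00042039,
       -0.08204521]), 'joint_efforts': array([ 2.06680466e-03, -4.94615293e+01, -3.87376857e+01,  7.01209763e-02,
        5.75092051e-02, -1.46577863e-04]), 'tcp_pos': array([ 0.27993395, -0.55808833,  0.22138666]), 'tool_rot': array([-1.7988480e+02, -1.3348409e-02,  2.6631758e+01]), 'wrist_force': array([-3.15408481e-01, -7.25743696e-04,  9.83237044e-01]), 'torque': array([-0.01743143,  0.11139614,  0.01470625]), 'width': 0.08693353618430397}
scene [0.86065577 0.60883777 0.77302815]
top [ 0.40212079 -0.01435761  1.42458888]
```

View pics/scene0.png

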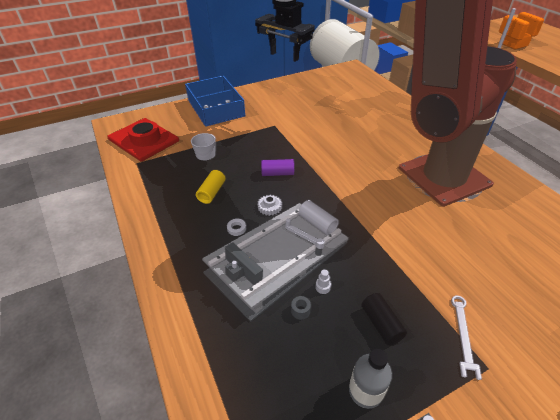

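View pics/top0.png

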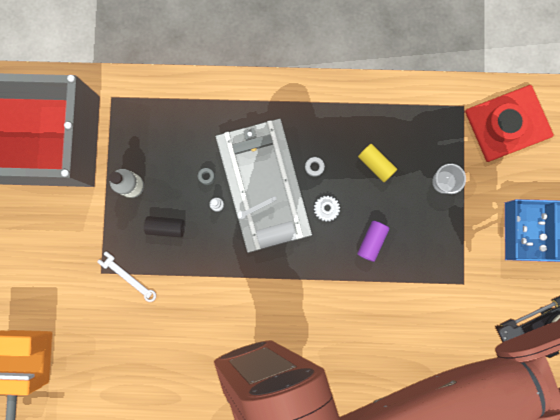

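Sleeve candidates in the top picture are grey on the ramp foot (275,237), black (164,226), purple (373,241) and yellow (377,162). I choose the grey one, which lies on the ramp foot. Next is a close crop and the deck frame.

```bash
python3 - <<'E'
from h import *
im,d,K,R,t=load('top')
c=cv2.resize(im[105:265,185:355],None,fx=4,fy=4,interpolation=cv2.INTER_CUBIC)[:600]
c=cv2.resize(im[112:260,200:345],None,fx=4,fy=4,interpolation=cv2.INTER_CUBIC);cv2.imwrite('pics/topc.png',c)
P=cloud(d,K,R,t)
for u,v in[(217,137),(281,120),(311,236),(247,251),(270,190),(275,237),(260,165),(285,180),(243,217),(272,202),(258,208),(150,120)]:
    print((u,v),P[v,u].round(4))
im,d,K,R,t=load('scene')
c=cv2.resize(im[190:320,195:355],None,fx=4.5,fy=4.5,interpolation=cv2.INTER_CUBIC);cv2.imwrite('pics/scenec.png',c)
E
```

```text
(217, 137) [0.7262 0.1845 0.0543]
(281, 120) [ 0.7941  0.0138 -0.006 ]
(311, 236) [ 0.468  -0.0788  0.0018]
(247, 251) [0.4215 0.0962 0.0049]
(270, 190) [0.588  0.0371 0.037 ]
(275, 237) [0.4594 0.0187 0.072 ]
(260, 165) [0.6542 0.066  0.0461]
(285, 180) [ 0.6139 -0.003   0.054 ]
(243, 217) [0.5094 0.1045 0.0745]
(272, 202) [0.5519 0.0296 0.0686]
(258, 208) [0.5348 0.066  0.07  ]
(150, 120) [7.827e-01 3.839e-01 2.000e-04]
```

View pics/topc.png

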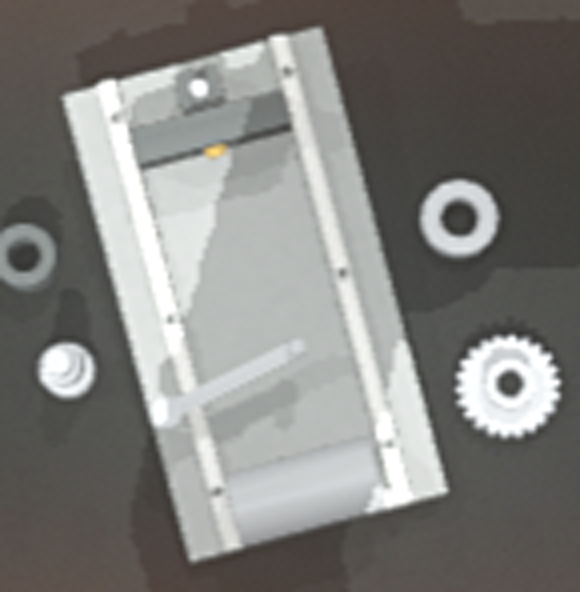

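View pics/scenec.png

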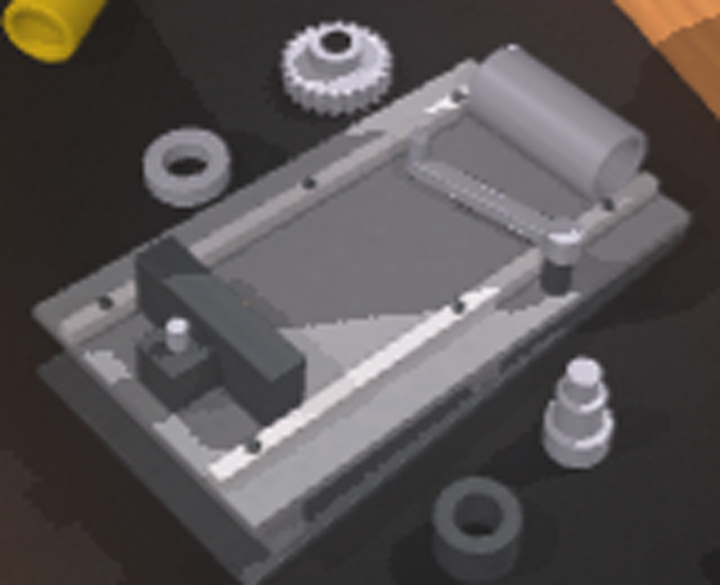

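The crop shows a grey hollow cylinder at the foot, the keeper arm nearly closed with its peg at about (275,198) of the top picture, and the stop block at the top. Now I fit the deck.

```bash
cat > fit.py <<'E'
from h import *
from scipy.optimize import least_squares
def frame(q):
    x,y,z,yaw=q; from scipy.spatial.transform import Rotation as Ro
    return Ro.from_euler('ZY',[yaw,-6],degrees=True).as_matrix(),np.array([x,y,z])
E
python3 - <<'E'
from fit import *
for n in('top','scene'):
    im,d,K,R,t=load(n); P=cloud(d,K,R,t).reshape(-1,3)[d.ravel()>0]
    P=P[(P[:,0]>.38)&(P[:,0]<.82)&(P[:,1]>-.12)&(P[:,1]<.22)]
    q=np.array([.43,.035,.022,15.])
    for it in range(8):
        M,o=frame(q); L=(P-o)@M
        # height from lane
        s=(L[:,0]>100)&(L[:,0]<210)&(abs(L[:,1])<.04) if 0 else (L[:,0]>.11)&(L[:,0]<.2)&(abs(L[:,1])<.045)&(abs(L[:,2])<.012)
        A=np.c_[L[s,:2],np.ones(s.sum())]; c=np.linalg.lstsq(A,L[s,2],rcond=None)[0]
        q[2]+=np.median(L[s,2])
        M,o=frame(q); L=(P-o)@M
        # rails: center points
        r=(abs(L[:,2]-.010)<.004)&(L[:,0]>.02)&(L[:,0]<.27)
        l=r&(abs(L[:,1]-.06)<.012); rr=r&(abs(L[:,1]+.06)<.012)
        yl=np.polyfit(L[l,0],L[l,1],1); yr=np.polyfit(L[rr,0],L[rr,1],1)
        sl=(yl[0]+yr[0])/2; q[3]+=np.degrees(np.arctan(sl))*.7
        off=(yl[1]+yr[1])/2; q[:2]+=off*M[:2,1]*.8
        # sleeve: fit circle centre x
        M,o=frame(q); L=(P-o)@M
        sv=(L[:,2]>.03)&(L[:,2]<.054)&(L[:,0]<.045)&(L[:,0]>-.03)&(abs(L[:,1])<.04)
        f=least_squares(lambda p:np.hypot(L[sv,0]-p[0],L[sv,2]-p[1])-.025,[.015,.025],loss='soft_l1',f_scale=.001).x
        q[:2]+=M[:2,0]*(f[0]-.015)
    print(n,q.round(4),'slope',c.round(4),'rails',yl.round(4),yr.round(4),l.sum(),rr.sum(),'sleeve',f.round(4),sv.sum())
    b=(abs(L[:,2]-.042)<.003)&(abs(L[:,1])<.05)&(L[:,0]>.18); print('stop top x',np.percentile(L[b,0],[1,5,50,95,99]).round(4),'y',np.percentile(L[b,1],[1,99]).round(4), b.sum())
    k=(L[:,2]>.02)&(L[:,2]<.044)&(L[:,0]>.05)&(L[:,0]<.19)&(abs(L[:,1])<.05); print('arm',np.median(L[k,2]),np.polyfit(L[k,1],L[k,0],1).round(4),np.arctan(-np.polyfit(L[k,1],L[k,0],1)[0]),k.sum())
    k=(L[:,2]>.047)&(L[:,2]<.065)&(L[:,0]>.05)&(L[:,0]<.19)&(abs(L[:,1])<.05); print('peg',L[k].mean(0).round(4),k.sum())
    sv=(L[:,2]>.04)&(L[:,2]<.054)&(L[:,0]<.045)&(L[:,0]>-.03); print('sleeve y',np.percentile(L[sv,1],[1,99]).round(4))
    e=(abs(L[:,2])<.003)&(abs(L[:,1])<.085); print('deck x range',np.percentile(L[e,0],[.2,99.8]).round(4))
    w=(abs(L[:,2]+.0)<.003)&(L[:,0]<.3)&(L[:,0]>0); print('deck y', np.percentile(L[w,1],[.5,99.5]).round(4))
E
```

```text
top [ 0.4493  0.0357  0.0219 15.2845] slope [-0.0026  0.0524  0.0009] rails [0.0264 0.0553] [-0.0264 -0.0553] 11 14 sleeve [0.015  0.0244] 455
stop top x [0.2517 0.2527 0.2643 0.2747 0.291 ] y [-0.0482  0.0331] 210
arm 0.03840314521678366 [-0.2266  0.1001] 0.22285632608981168 161
peg [ 0.1078 -0.0352  0.0539] 16
sleeve y [-0.0719  0.0251]
deck x range [-0.0121  0.315 ]
deck y [-0.1619  0.0688]
scene [4.57600e-01 1.38000e-02 2.11000e-02 1.57644e+01] slope [-0.      0.0063  0.    ] rails [0.0451 0.0569] [ 0.0548 -0.0645] 353 268 sleeve [0.0152 0.0249] 422
stop top x [0.2527 0.2543 0.266  0.2772 0.2929] y [-0.0472  0.0492] 389
arm 0.03822482999479419 [-0.2405  0.1087] 0.2359873498669637 162
peg [ 0.1114 -0.015   0.0532] 23
sleeve y [-0.0464  0.0515]
deck x range [-0.0089  0.3167]
deck y [-0.136   0.0945]
```

```bash
cat > fit2.py <<'E'
from fit import *
from scipy.optimize import differential_evolution, minimize
def pts(n):
    im,d,K,R,t=load(n); P=cloud(d,K,R,t).reshape(-1,3)[d.ravel()>0]
    return P[(P[:,0]>.36)&(P[:,0]<.84)&(P[:,1]>-.14)&(P[:,1]<.24)&(P[:,2]>-.02)&(P[:,2]<.12)]
def model(q,P):
    M,o=frame(q[:4]); L=(P-o)@M; x,y,z=L.T
    h=-P[:,2]+z  # bench: world z=0 -> residual P z
    on=(x>-.012)&(x<.315)&(abs(y)<.09)
    h=np.where(on,0,h)
    rail=on&(abs(abs(y)-.06)<.005); h=np.where(rail,.010,h)
    st=(x>q[4])&(x<q[4]+.022)&(abs(y)<.054); h=np.where(st,.042,h)
    dx=x-q[5]; sl=(abs(dx)<.02)&(abs(y-q[6])<.05)
    h=np.where(sl,.025+np.sqrt(np.maximum(.025**2-dx**2,0)),h)
    return L,z-h
def cost(q,P):
    L,r=model(q,P); return np.minimum(abs(r),.008).mean()
E
python3 - <<'E'
from fit2 import *
PS={n:pts(n) for n in('top','scene')}
PS['both']=np.r_[PS['top'],PS['scene']]
for n in PS:
    P=PS[n]
    r=differential_evolution(cost,[(.42,.48),(-.01,.05),(.012,.032),(8,24),(.215,.275),(.012,.019),(-.006,.006)],args=(P,),seed=1,maxiter=150,popsize=12,tol=1e-6)
    q=r.x; L,_=model(q,P)
    print(n,q.round(4),r.fun)
    k=(L[:,2]>.028)&(L[:,2]<.044)&(L[:,0]>.05)&(L[:,0]<.19)&(abs(L[:,1])<.05); p=np.polyfit(L[k,1],L[k,0],1); print('arm',np.median(L[k,2]),p.round(4),'x at y=76',np.polyval(p,.076),np.arctan(-p[0]),k.sum())
    k=(L[:,2]>.047)&(L[:,2]<.065)&(L[:,0]>.05)&(L[:,0]<.19)&(abs(L[:,1])<.05); print('peg',L[k].mean(0).round(4),k.sum())
    np.save('q_%s.npy'%n,q)
# overlay
def draw(n,q,out):
    im,d,K,R,t=load(n); im=im.copy(); M,o=frame(q[:4])
    im=cv2.resize(im,None,fx=4,fy=4,interpolation=cv2.INTER_CUBIC)
    def ln(a,col):
        uv=cv2.projectPoints((np.array(a)@M.T+o),cv2.Rodrigues(R)[0],t,K,None)[0].reshape(-1,2)*4+1.5
        cv2.polylines(im,[uv.round().astype(np.int32)],False,col,1)
    for y in(.055,.065,-.055,-.065): ln([[-.0,y,.01],[.3,y,.01]],(0,0,255))
    ln([[-.012,-.09,0],[.315,-.09,0],[.315,.09,0],[-.012,.09,0],[-.012,-.09,0]],(0,255,0))
    s=q[4]; ln([[s,-.054,.042],[s,.054,.042]],(255,0,255))
    ln([[s,-.054,.0],[s,.054,.0]],(255,0,255))
    for y in(-.05,.05):
        a=np.linspace(0,6.28,40); ln(np.c_[q[5]+.025*np.cos(a),0*a+y+q[6],.025+.025*np.sin(a)],(255,255,0))
    cv2.imwrite(out,im[450:1050,780:1400] if n=='top' else im[780:1290,780:1420])
for n in('top','scene'): draw(n,np.load('q_both.npy'),'pics/ov_%s.png'%n)
E
```

```text
top [4.57300e-01 1.02000e-02 2.15000e-02 1.69196e+01 2.52000e-01 1.44000e-02
 2.70000e-03] 0.0027925987515054177
arm 0.03835959525040666 [-0.1998  0.1047] x at y=76 0.08951446609112629 0.19721443409327666 115
peg [ 0.1077 -0.0152  0.0542] 16
scene [4.58800e-01 1.22000e-02 2.12000e-02 1.66542e+01 2.53000e-01 1.49000e-02
 4.50000e-03] 0.002382024649730253
arm 0.038188235316347616 [-0.2248  0.1078] x at y=76 0.09070535996952359 0.2210838746093797 162
peg [ 0.1103 -0.0147  0.0532] 23
both [4.59000e-01 1.11000e-02 2.14000e-02 1.68718e+01 2.52200e-01 1.38000e-02
 4.20000e-03] 0.0026006077170301284
arm 0.038098909797128745 [-0.2179  0.106 ] x at y=76 0.08945305131303685 0.21450727707214753 273
peg [ 0.1085 -0.0146  0.0536] 39
```

View pics/ov_top.png

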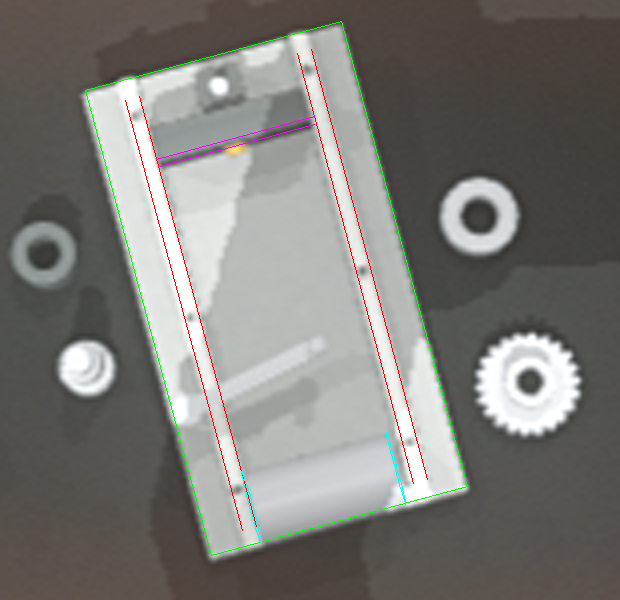

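View pics/ov_scene.png

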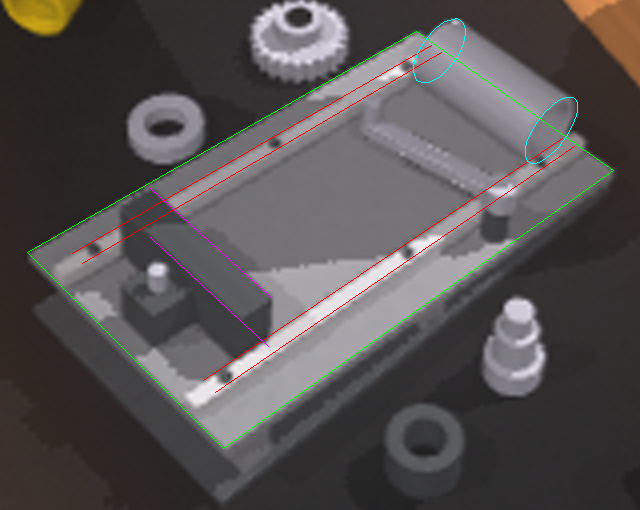

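```bash
python3 - <<'E'
from fit2 import *
q=np.load('q_both.npy'); M,o=frame(q)
for p in [(.09,-.015,.2),(.08,-.02,.043),(.07,-.02,.043),(-.05,0,.1),(.185,.076,.056)]: print(p,(M@p+o).round(4))
E
```

```text
Traceback (most recent call last):
  File "fit.py", line 4, in frame
    x,y,z,yaw=q; from scipy.spatial.transform import Rotation as Ro
    ^^^^^^^^^
ValueError: too many values to unpack (expected 4)
```

step_arm(
  commands=[
    {"fingers": 255, "dx": 0.01, "dy": 0.035, "dz": 0.01},
    {"fingers": 255, "dx": 0.01, "dy": 0.035, "dz": 0.01},
    {"fingers": 255, "dx": 0.01, "dy": 0.035, "dz": 0.01},
    {"fingers": 255, "dx": 0.01, "dy": 0.035, "dz": 0.01},
    {"fingers": 255, "dx": 0.01, "dy": 0.035, "dz": 0.01},
    {"fingers": 255, "dx": 0.01, "dy": 0.035},
    {"fingers": 255, "dx": 0.01, "dy": 0.035},
    {"fingers": 255, "dx": 0.01, "dy": 0.035},
    {"fingers": 255, "dx": 0.01, "dy": 0.035},
    {"fingers": 255, "dx": 0.01, "dy": 0.035},
  ],
  squeeze=20,
)

```text
schema error: expected keys fingers, dx, dy, dz, twist
```

```bash
sed -i 's/x,y,z,yaw=q;/x,y,z,yaw=q[:4];/' fit.py; python3 - <<'E'
from fit2 import *
q=np.load('q_both.npy'); M,o=frame(q)
for p in [(.09,-.015,.2),(.08,-.02,.043),(.07,-.02,.043),(-.05,0,.1),(.185,.076,.056)]: print(p,(M@p+o).round(4))
E
```

```text
(0.09, -0.015, 0.2) [0.529  0.0166 0.2297]
(0.08, -0.02, 0.043) [0.5366 0.0137 0.0725]
(0.07, -0.02, 0.043) [0.5271 0.0108 0.0715]
(-0.05, 0, 0.1) [ 0.4014 -0.0064  0.1156]
(0.185, 0.076, 0.056) [0.6074 0.1355 0.0964]
```

step_arm(
  commands=[
    {"fingers": 255, "dx": 0.01, "dy": 0.035, "dz": 0.01, "twist": 0},
    {"fingers": 255, "dx": 0.01, "dy": 0.035, "dz": 0.01, "twist": 0},
    {"fingers": 255, "dx": 0.01, "dy": 0.035, "dz": 0.01, "twist": 0},
    {"fingers": 255, "dx": 0.01, "dy": 0.035, "dz": 0.01, "twist": 0},
    {"fingers": 255, "dx": 0.01, "dy": 0.035, "dz": 0.01, "twist": 0},
    {"fingers": 255, "dx": 0.01, "dy": 0.035, "dz": 0, "twist": 0},
    {"fingers": 255, "dx": 0.01, "dy": 0.035, "dz": 0, "twist": 0},
    {"fingers": 255, "dx": 0.01, "dy": 0.035, "dz": 0, "twist": 0},
    {"fingers": 255, "dx": 0.01, "dy": 0.035, "dz": 0, "twist": 0},
    {"fingers": 255, "dx": 0.01, "dy": 0.035, "dz": 0, "twist": 0},
  ],
  squeeze=20,
)

```text
clock: 0.93
tcp_pos: [0.38, -0.2069, 0.2722]
tool_rot: [-180.0, 0.0, 26.6]
wrist_force: [0.2, 0.2, 0.9]
width: 0.0283
```

step_arm(
  commands=[
    {"fingers": 255, "dx": 0.017, "dy": 0.03, "dz": 0.01, "twist": 0},
    {"fingers": 255, "dx": 0.017, "dy": 0.03, "dz": 0.01, "twist": 0},
    {"fingers": 255, "dx": 0.017, "dy": 0.03, "dz": 0.01, "twist": 0},
    {"fingers": 255, "dx": 0.017, "dy": 0.03, "dz": 0, "twist": 0},
    {"fingers": 255, "dx": 0.017, "dy": 0.03, "dz": 0, "twist": 0},
    {"fingers": 255, "dx": 0.017, "dy": 0.03, "dz": 0, "twist": 0},
    {"fingers": 255, "dx": 0.017, "dy": 0.03, "dz": 0, "twist": 0},
    {"fingers": 255, "dx": 0, "dy": 0, "dz": 0, "twist": 0},
    {"fingers": 255, "dx": 0, "dy": 0, "dz": 0, "twist": 0},
  ],
)

```text
clock: 1.68
tcp_pos: [0.4991, 0.0029, 0.3018]
tool_rot: [-180.0, 0.1, 26.8]
wrist_force: [-0.2, -0.1, 0.2]
width: 0.0004
```

```bash
cat > ov.py <<'E'
from fit2 import *
def draw(n,q,out,s=1,crop=None,a=0.2):
    im,d,K,R,t=load(n); im=cv2.resize(im,None,fx=s,fy=s,interpolation=cv2.INTER_CUBIC); M,o=frame(q[:4])
    def ln(p,col):
        p=np.array(p,float); n_=[]; 
        p=np.concatenate([np.linspace(p[i],p[i+1],20) for i in range(len(p)-1)])
        c=(p@M.T+o)@R.T+t
        c=c[c[:,2]>.03]; uv=(c@K.T); uv=uv[:,:2]/uv[:,2:]*s+(s-1)/2
        if len(uv): cv2.polylines(im,[uv.round().astype(np.int32)],False,col,1)
    for y in(.055,.065,-.055,-.065): ln([[-.012,y,.01],[.315,y,.01]],(0,0,255))
    ln([[-.012,-.09,0],[.315,-.09,0],[.315,.09,0],[-.012,.09,0],[-.012,-.09,0]],(0,255,0))
    f=q[4]; ln([[f,-.054,.042],[f,.054,.042]],(255,0,255)); ln([[f,-.054,.0],[f,.054,.0]],(255,0,255))
    th=np.linspace(0,6.28,40)
    for y in(-.05,.05): ln(np.c_[q[5]+.025*np.cos(th),0*th+y+q[6],.025+.025*np.sin(th)],(255,255,0))
    px,py=.09+.095*np.sin(a),.076-.095*np.cos(a)
    ln(np.c_[px+.006*np.cos(th),py+.006*np.sin(th),0*th+.056],(0,255,255))
    if crop: im=im[crop[0]:crop[1],crop[2]:crop[3]]
    cv2.imwrite(out,im)
E
python3 - <<'E'
from ov import *
print(get_state()['tcp_pos'])
im,d,K,R,t=cam('wrist'); cv2.imwrite('pics/w1.png',im); draw('wrist',np.load('q_both.npy'),'pics/w1o.png')
E
```

```text
[0.49914813 0.00286732 0.30180207]
```

View pics/w1o.png

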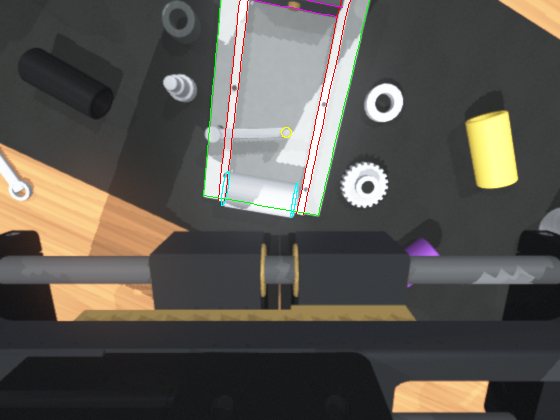

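```bash
python3 - <<'E'
from ov import *
q=np.load('q_both.npy'); draw('wrist',q,'pics/w1p.png',4,(380,900,760,1460))
P=pts('wrist')
r=differential_evolution(cost,[(.44,.475),(-.005,.03),(.012,.032),(13,20),(.235,.268),(.012,.019),(-.006,.006)],args=(P,),seed=1,maxiter=150,popsize=12,tol=1e-6)
print(r.x.round(4),r.fun); np.save('q_wrist.npy',r.x)
draw('wrist',r.x,'pics/w1q.png',4,(0,900,760,1500))
E
```

```text
[4.57000e-01 9.10000e-03 2.23000e-02 1.68668e+01 2.53100e-01 1.61000e-02
 2.90000e-03] 0.0018504082564968895
```

View pics/w1p.png

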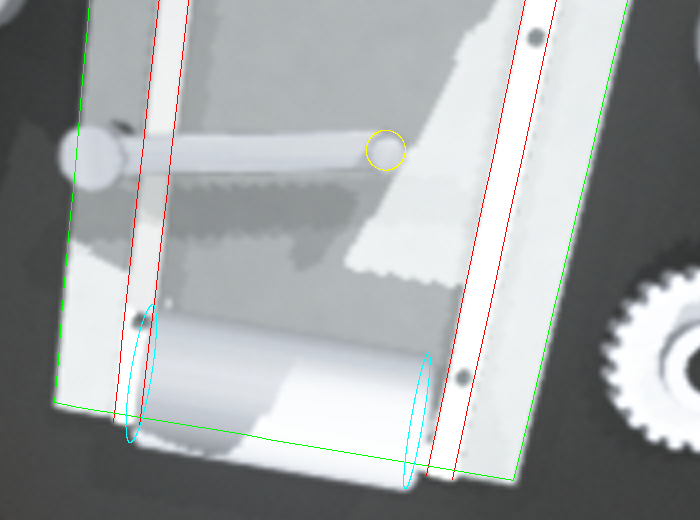

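View pics/w1q.png

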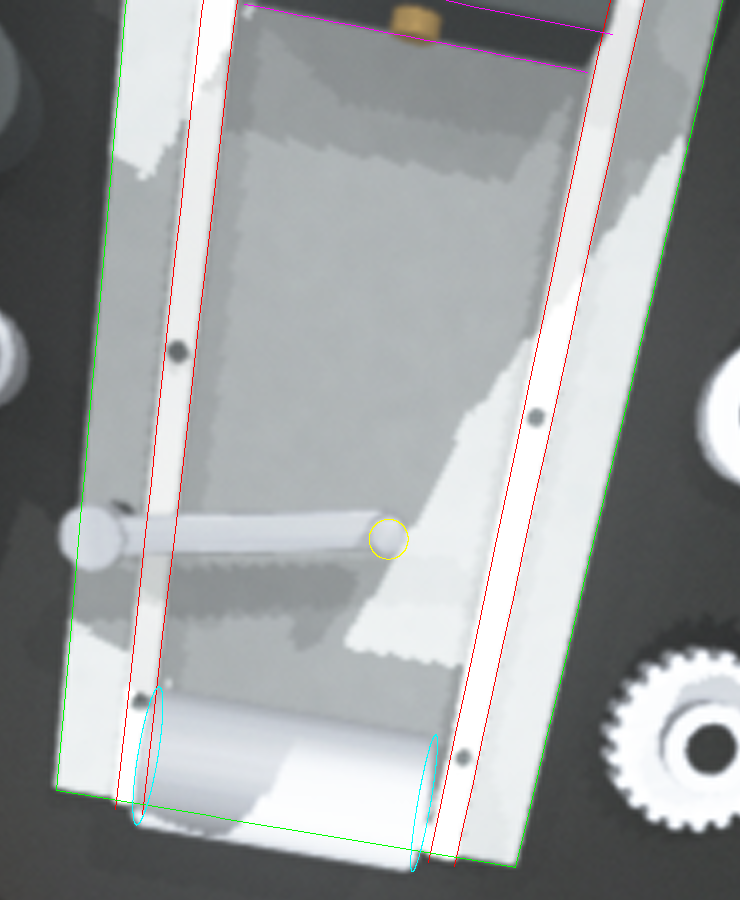

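```bash
python3 - <<'E'
from ov import *
q=np.load('q_wrist.npy'); M,o=frame(q)
s=get_state(); cur=np.r_[s['tcp_pos'],s['tool_rot'][2]]
def W(a,so,z):
    p=np.array([.09+.095*np.sin(a)-so*np.cos(a),.076-.095*np.cos(a)-so*np.sin(a),z]); return np.r_[M@p+o,q[3]+np.degrees(a)]
L=[W(.2,.032,.08),W(.2,.032,.045),W(.2,.0155,.045)]+[W(a,.0155,.045) for a in np.arange(.3,1.61,.1)]
for w in L: print(w.round(4),(w-cur).round(4)); cur=w
E
```

```text
[5.2950e-01 6.6000e-03 1.0990e-01 2.8326e+01] [ 0.0307  0.0048 -0.192   1.5871]
[5.3310e-01 7.6000e-03 7.5100e-02 2.8326e+01] [ 0.0035  0.0011 -0.0348  0.    ]
[5.4750e-01 1.5400e-02 7.6800e-02 2.8326e+01] [0.0144 0.0078 0.0017 0.    ]
[5.56400e-01 1.90000e-02 7.78000e-02 3.40555e+01] [8.9000e-03 3.6000e-03 1.0000e-03 5.7296e+00]
[5.64800e-01 2.35000e-02 7.88000e-02 3.97851e+01] [8.5000e-03 4.5000e-03 1.0000e-03 5.7296e+00]
[5.72800e-01 2.87000e-02 7.98000e-02 4.55147e+01] [8.0000e-03 5.3000e-03 1.0000e-03 5.7296e+00]
[5.80200e-01 3.48000e-02 8.07000e-02 5.12443e+01] [7.4000e-03 6.1000e-03 9.0000e-04 5.7296e+00]
[5.87000e-01 4.16000e-02 8.16000e-02 5.69739e+01] [6.8000e-03 6.8000e-03 9.0000e-04 5.7296e+00]
[5.93100e-01 4.90000e-02 8.24000e-02 6.27034e+01] [6.1000e-03 7.4000e-03 8.0000e-04 5.7296e+00]
[5.9840e-01 5.7000e-02 8.3200e-02 6.8433e+01] [5.3000e-03 8.0000e-03 8.0000e-04 5.7296e+00]
[6.02900e-01 6.55000e-02 8.39000e-02 7.41626e+01] [4.5000e-03 8.5000e-03 7.0000e-04 5.7296e+00]
[6.06500e-01 7.44000e-02 8.45000e-02 7.98922e+01] [3.6000e-03 8.9000e-03 6.0000e-04 5.7296e+00]
[6.09200e-01 8.36000e-02 8.51000e-02 8.56217e+01] [2.7000e-03 9.2000e-03 6.0000e-04 5.7296e+00]
[6.11000e-01 9.30000e-02 8.56000e-02 9.13513e+01] [1.8000e-03 9.4000e-03 5.0000e-04 5.7296e+00]
[6.11800e-01 1.02600e-01 8.59000e-02 9.70809e+01] [8.0000e-04 9.6000e-03 4.0000e-04 5.7296e+00]
[6.117000e-01 1.122000e-01 8.620000e-02 1.028105e+02] [-1.0000e-04  9.6000e-03  3.0000e-04  5.7296e+00]
[6.106000e-01 1.218000e-01 8.640000e-02 1.085401e+02] [-1.1000e-03  9.6000e-03  2.0000e-04  5.7296e+00]
```

step_arm(
  commands=[
    {"fingers": 255, "dx": 0.006, "dy": 0.001, "dz": -0.03, "twist": 1.6},
    {"fingers": 255, "dx": 0.006, "dy": 0.001, "dz": -0.03, "twist": 0},
    {"fingers": 255, "dx": 0.006, "dy": 0.001, "dz": -0.035, "twist": 0},
    {"fingers": 255, "dx": 0.006, "dy": 0.001, "dz": -0.035, "twist": 0},
    {"fingers": 255, "dx": 0.0062, "dy": 0.0008, "dz": -0.035, "twist": 0},
    {"fingers": 255, "dx": 0.002, "dy": 0, "dz": -0.027, "twist": 0},
    {"fingers": 255, "dx": 0.0017, "dy": 0, "dz": -0.02, "twist": 0},
    {"fingers": 255, "dx": 0, "dy": 0, "dz": -0.0147, "twist": 0},
    {"fingers": 255, "dx": 0, "dy": 0, "dz": 0, "twist": 0},
  ],
)

```text
clock: 2.48
tcp_pos: [0.5295, 0.0049, 0.072]
tool_rot: [-179.8, 0.4, 28.1]
wrist_force: [-0.9, -0.0, -1.1]
width: 0.0006
```

```bash
python3 - <<'E'
from ov import *
q=np.load('q_wrist.npy'); s=get_state();print(s['tcp_pos'],s['wrist_force'])
im,d,K,R,t=cam('wrist'); draw('wrist',q,'pics/w2.png')
im,d,K,R,t=cam('scene'); draw('scene',q,'pics/s2.png',4,(780,1290,780,1420))
E
```

```text
[0.52953322 0.00486093 0.07197966] [-0.89434219 -0.0280592  -1.14554814]
```

View pics/w2.png

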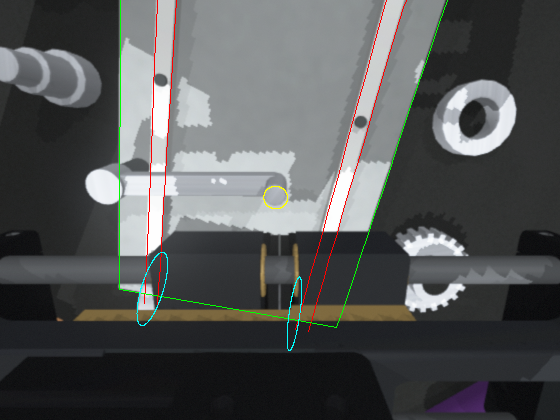

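View pics/s2.png

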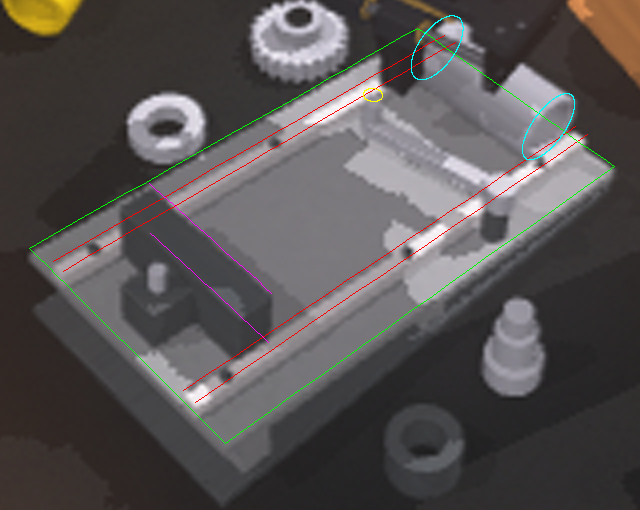

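step_arm(
  commands=[
    {"fingers": 255, "dx": 0, "dy": 0, "dz": 0, "twist": 0},
    {"fingers": 255, "dx": 0, "dy": 0, "dz": 0, "twist": 0},
  ],
)

```text
clock: 2.75
tcp_pos: [0.5342, 0.0055, 0.0777]
tool_rot: [179.9, -0.1, 28.2]
wrist_force: [0.9, 0.3, -0.6]
width: 0.0005
```

```bash
python3 - <<'E'
from ov import *
q=np.load('q_wrist.npy'); s=get_state();print(s['tcp_pos'],s['wrist_force'])
im,d,K,R,t=cam('wrist'); draw('wrist',q,'pics/w3.png',2.5,(250,800,200,1000))
im,d,K,R,t=cam('scene'); c=cv2.resize(im[185:260,270:350],None,fx=7,fy=7,interpolation=2); cv2.imwrite('pics/s3.png',c)
E
```

```text
[0.53422414 0.00546355 0.07765282] [ 0.89397386  0.34755656 -0.64923397]
```

View pics/w3.png

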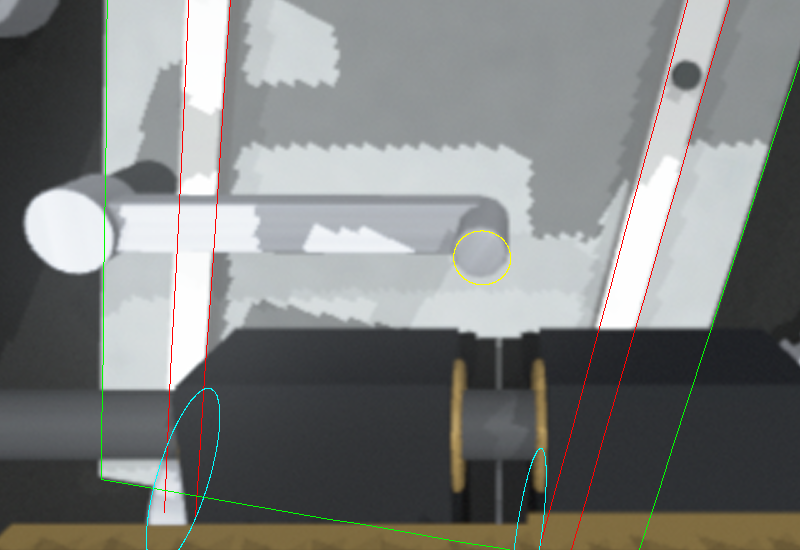

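View pics/s3.png

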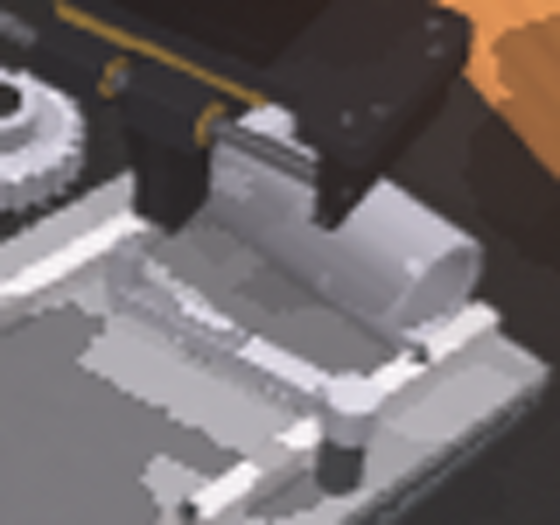

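step_arm(
  commands=[
    {"fingers": 255, "dx": 0.0035, "dy": 0.0025, "dz": -0.001, "twist": 0},
    {"fingers": 255, "dx": 0.0035, "dy": 0.0025, "dz": 0, "twist": 0},
    {"fingers": 255, "dx": 0.0035, "dy": 0.0025, "dz": 0, "twist": 0},
    {"fingers": 255, "dx": 0.0038, "dy": 0.0025, "dz": 0.0007, "twist": 0},
    {"fingers": 255, "dx": 0.0045, "dy": 0.0018, "dz": 0.0005, "twist": 2.9},
    {"fingers": 255, "dx": 0.0044, "dy": 0.0018, "dz": 0.0005, "twist": 2.8},
    {"fingers": 255, "dx": 0.0043, "dy": 0.0022, "dz": 0.0005, "twist": 2.9},
    {"fingers": 255, "dx": 0.0042, "dy": 0.0023, "dz": 0.0005, "twist": 2.8},
  ],
)

```text
clock: 3.52
tcp_pos: [0.5651, 0.0246, 0.0774]
tool_rot: [-180.0, 0.0, 39.8]
wrist_force: [-1.3, -0.4, 0.4]
width: 0.0006
```

```bash
python3 - <<'E'
from ov import *
q=np.load('q_wrist.npy'); s=get_state();print(s['tcp_pos'],s['wrist_force'])
im,d,K,R,t=cam('wrist'); draw('wrist',q,'pics/w4.png',2.5,(150,700,200,1000),a=.4)
E
```

```text
[0.56505211 0.02455042 0.07743127] [-1.28341603 -0.40408089  0.411008  ]
```

View pics/w4.png

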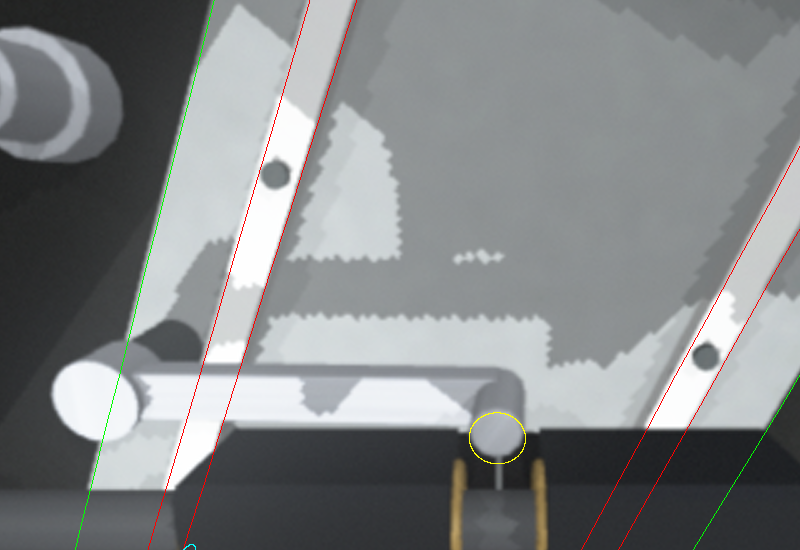

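The peg is centred on the shut fingers at (497,437) of this crop and the arm is turning as modelled. I'll continue the arc.

step_arm(
  commands=[
    {"fingers": 255, "dx": 0.004, "dy": 0.0025, "dz": 0.0005, "twist": 2.9},
    {"fingers": 255, "dx": 0.004, "dy": 0.0025, "dz": 0.0005, "twist": 2.8},
    {"fingers": 255, "dx": 0.0037, "dy": 0.003, "dz": 0.0005, "twist": 2.9},
    {"fingers": 255, "dx": 0.0037, "dy": 0.003, "dz": 0.0004, "twist": 2.8},
    {"fingers": 255, "dx": 0.0034, "dy": 0.0033, "dz": 0.0005, "twist": 2.9},
    {"fingers": 255, "dx": 0.0034, "dy": 0.0033, "dz": 0.0004, "twist": 2.8},
    {"fingers": 255, "dx": 0.003, "dy": 0.0037, "dz": 0.0004, "twist": 2.9},
    {"fingers": 255, "dx": 0.003, "dy": 0.0037, "dz": 0.0004, "twist": 2.8},
    {"fingers": 255, "dx": 0.0027, "dy": 0.004, "dz": 0.0004, "twist": 2.9},
    {"fingers": 255, "dx": 0.0026, "dy": 0.004, "dz": 0.0004, "twist": 2.8},
  ],
)

```text
clock: 4.4
tcp_pos: [0.5984, 0.0574, 0.0817]
tool_rot: [-180.0, 0.0, 68.2]
wrist_force: [-0.3, -0.6, -0.2]
width: 0.0003
```

step_arm(
  commands=[
    {"fingers": 255, "dx": 0.0023, "dy": 0.0042, "dz": 0.0004, "twist": 2.9},
    {"fingers": 255, "dx": 0.0022, "dy": 0.0043, "dz": 0.0003, "twist": 2.8},
    {"fingers": 255, "dx": 0.0018, "dy": 0.0044, "dz": 0.0003, "twist": 2.9},
    {"fingers": 255, "dx": 0.0018, "dy": 0.0045, "dz": 0.0003, "twist": 2.8},
    {"fingers": 255, "dx": 0.0014, "dy": 0.0046, "dz": 0.0003, "twist": 2.9},
    {"fingers": 255, "dx": 0.0013, "dy": 0.0046, "dz": 0.0003, "twist": 2.8},
    {"fingers": 255, "dx": 0.0009, "dy": 0.0047, "dz": 0.0003, "twist": 2.9},
    {"fingers": 255, "dx": 0.0009, "dy": 0.0047, "dz": 0.0002, "twist": 2.8},
  ],
)

```text
clock: 5.07
tcp_pos: [0.611, 0.0935, 0.0841]
tool_rot: [-180.0, 0.0, 91.0]
wrist_force: [-0.3, -1.1, -0.0]
width: 0.0002
```

```bash
python3 - <<'E'
from ov import *
q=np.load('q_wrist.npy'); s=get_state();print(s['tcp_pos'],s['wrist_force'])
im,d,K,R,t=cam('wrist'); draw('wrist',q,'pics/w5.png',2.5,(150,700,200,1000),a=1.3)
E
```

```text
[0.61102442 0.09346606 0.08413664] [-0.26842853 -1.13075608 -0.03255986]
```

View pics/w5.png

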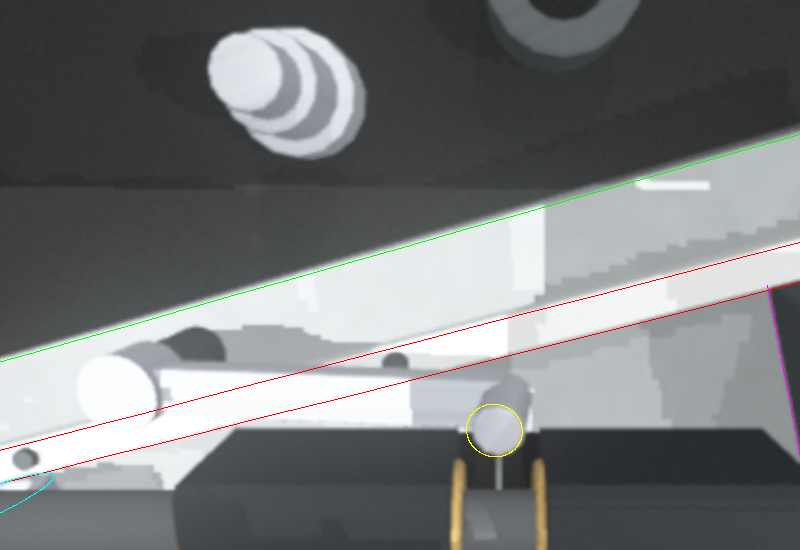

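step_arm(
  commands=[
    {"fingers": 255, "dx": 0.0005, "dy": 0.0048, "dz": 0.0002, "twist": 2.9},
    {"fingers": 255, "dx": 0.0003, "dy": 0.0048, "dz": 0.0002, "twist": 2.8},
    {"fingers": 255, "dx": 0, "dy": 0.0048, "dz": 0.0002, "twist": 2.9},
    {"fingers": 255, "dx": -0.0001, "dy": 0.0048, "dz": 0.0001, "twist": 2.8},
    {"fingers": 255, "dx": -0.0004, "dy": 0.0033, "dz": 0.0001, "twist": 2.0},
    {"fingers": 255, "dx": -0.0004, "dy": 0.0033, "dz": 0.0001, "twist": 2.0},
  ],
)

```text
clock: 5.62
tcp_pos: [0.611, 0.1192, 0.0851]
tool_rot: [180.0, 0.0, 106.3]
wrist_force: [0.8, -0.8, -1.1]
width: 0.0001
```

step_arm(
  commands=[
    {"fingers": 255, "dx": -0.0002, "dy": 0.001, "dz": 0, "twist": 0},
    {"fingers": 255, "dx": -0.0002, "dy": 0.001, "dz": 0, "twist": 0},
  ],
)

```text
clock: 5.78
tcp_pos: [0.6106, 0.1207, 0.0852]
tool_rot: [180.0, 0.1, 106.2]
wrist_force: [1.6, -3.1, -1.3]
width: 0.0008
```

step_arm(
  commands=[
    {"fingers": 255, "dx": -0.0003, "dy": 0.001, "dz": 0, "twist": 0},
    {"fingers": 255, "dx": 0, "dy": 0, "dz": 0, "twist": 0},
  ],
)

```text
clock: 5.95
tcp_pos: [0.6105, 0.1208, 0.0852]
tool_rot: [180.0, 0.1, 106.2]
wrist_force: [3.1, -5.1, -0.5]
width: 0.0007
```

step_arm(
  commands=[
    {"fingers": 255, "dx": 0.001, "dy": -0.004, "dz": 0, "twist": 0},
    {"fingers": 255, "dx": 0.002, "dy": -0.008, "dz": 0, "twist": 0},
    {"fingers": 255, "dx": 0.002, "dy": -0.008, "dz": 0.01, "twist": 0},
    {"fingers": 255, "dx": 0, "dy": 0, "dz": 0.035, "twist": 0},
    {"fingers": 255, "dx": -0.01, "dy": 0, "dz": 0.035, "twist": -5},
    {"fingers": 255, "dx": -0.03, "dy": -0.01, "dz": 0.02, "twist": -7},
    {"fingers": 255, "dx": -0.03, "dy": -0.01, "dz": 0.02, "twist": -7},
    {"fingers": 255, "dx": -0.03, "dy": -0.01, "dz": 0.01, "twist": -7},
    {"fingers": 255, "dx": -0.03, "dy": -0.01, "dz": 0, "twist": -7},
  ],
)

```text
clock: 6.7
tcp_pos: [0.4857, 0.0612, 0.2193]
tool_rot: [179.7, -0.1, 72.9]
wrist_force: [0.3, -0.4, 0.0]
width: 0.0003
```

step_arm(
  commands=[
    {"fingers": 120, "dx": -0.02, "dy": -0.01, "dz": 0.02, "twist": -7},
    {"fingers": 120, "dx": -0.02, "dy": -0.01, "dz": 0.02, "twist": -7},
    {"fingers": 120, "dx": -0.02, "dy": -0.01, "dz": 0.02, "twist": -7},
    {"fingers": 120, "dx": -0.01, "dy": -0.01, "dz": 0, "twist": -7},
    {"fingers": 120, "dx": 0, "dy": -0.005, "dz": 0, "twist": -7},
    {"fingers": 120, "dx": 0, "dy": 0, "dz": 0, "twist": -7},
    {"fingers": 120, "dx": 0, "dy": 0, "dz": 0, "twist": -7},
    {"fingers": 120, "dx": 0, "dy": 0, "dz": 0, "twist": -7.1},
    {"fingers": 120, "dx": 0, "dy": 0, "dz": 0, "twist": 0},
  ],
)

```text
clock: 7.45
tcp_pos: [0.4151, 0.0165, 0.2762]
tool_rot: [180.0, -0.1, 16.9]
wrist_force: [-0.6, -0.7, 0.5]
width: 0.0446
```

```bash
python3 - <<'E'
from ov import *
q=np.load('q_wrist.npy'); s=get_state();print(s['tcp_pos'],s['tool_rot'],s['wrist_force'],s['width'])
im,d,K,R,t=cam('wrist'); draw('wrist',q,'pics/w6.png',1.4,a=1.57)
P=pts('wrist')
r=differential_evolution(cost,[(.44,.475),(-.005,.03),(.012,.032),(13,20),(.235,.268),(.012,.019),(-.006,.006)],args=(P,),seed=1,maxiter=150,popsize=12,tol=1e-6)
print(r.x.round(4),r.fun);np.save('q_w6.npy',r.x)
im,d,K,R,t=cam('scene'); draw('scene',q,'pics/s6.png',4,(780,1290,780,1420),a=1.57)
E
```

```text
[0.41506769 0.01654078 0.27617381] [ 1.79982994e+02 -6.71609728e-02  1.69121185e+01] [-0.58508033 -0.72064108  0.52439985] 0.04459737177326738
[4.54200e-01 8.30000e-03 2.20000e-02 1.68496e+01 2.39200e-01 1.85000e-02
 2.80000e-03] 0.0018678819911193431
```

View pics/w6.png

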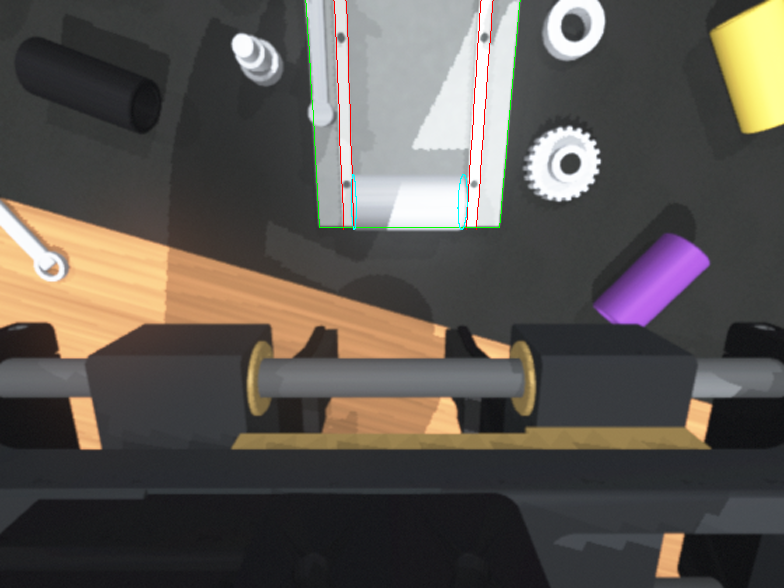

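View pics/s6.png

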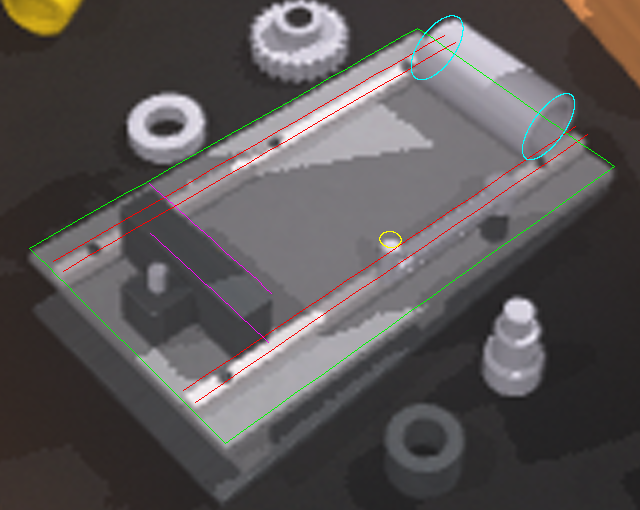

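The keeper bar now lies along the left rail, with its peg at about (391,240) in the scene crop where the fully open model puts it. The sleeve still rests on the kerb. Now I go behind it.

```bash
python3 - <<'E'
from ov import *
q=np.load('q_wrist.npy'); M,o=frame(q); s=get_state(); cur=s['tcp_pos']
y=np.radians(q[3]); u=np.array([np.cos(y),np.sin(y),0])
def tip(xc,gap): # tip for sleeve centre deck x
    c=M@[xc,.001,.025]+o; return c-u*(.0345+gap)+[0,0,-.009]
for xc,g in[(.0155,.02),(.0155,0),(.1,0),(.2,0),(.2221,0),(.2281,0)]:
    w=tip(xc,g); print(xc,g,w.round(4),(w-cur).round(4),'deck',((w-o)@M).round(4)); cur=w
print(M[:,0])
E
```

```text
0.0155 0.02 [ 0.4168 -0.0021  0.0398] [ 0.0017 -0.0188 -0.2361] deck [-0.0396  0.001   0.0217]
0.0155 0 [0.4359 0.0037 0.0398] [0.0191 0.0058 0.    ] deck [-0.0198  0.001   0.0197]
0.1 0 [0.5163 0.0281 0.0486] [0.0804 0.0244 0.0088] deck [0.0647 0.001  0.0197]
0.2 0 [0.6115 0.057  0.059 ] [0.0952 0.0289 0.0105] deck [0.1647 0.001  0.0197]
0.2221 0 [0.6325 0.0634 0.0613] [0.021  0.0064 0.0023] deck [0.1868 0.001  0.0197]
0.2281 0 [0.6383 0.0651 0.062 ] [0.0057 0.0017 0.0006] deck [0.1928 0.001  0.0197]
[0.95173939 0.28855836 0.10452846]
```

step_arm(
  commands=[
    {"fingers": 120, "dx": 0, "dy": -0.005, "dz": -0.03, "twist": 0},
    {"fingers": 120, "dx": 0, "dy": -0.005, "dz": -0.035, "twist": 0},
    {"fingers": 120, "dx": 0, "dy": -0.005, "dz": -0.035, "twist": 0},
    {"fingers": 120, "dx": 0, "dy": -0.004, "dz": -0.035, "twist": 0},
    {"fingers": 120, "dx": 0, "dy": 0, "dz": -0.035, "twist": 0},
    {"fingers": 120, "dx": 0, "dy": 0, "dz": -0.03, "twist": 0},
    {"fingers": 120, "dx": 0, "dy": 0, "dz": -0.02, "twist": 0},
    {"fingers": 120, "dx": 0, "dy": 0, "dz": -0.014, "twist": 0},
    {"fingers": 120, "dx": 0, "dy": 0, "dz": -0.007, "twist": 0},
    {"fingers": 120, "dx": 0, "dy": 0, "dz": 0, "twist": 0},
  ],
)

```text
clock: 8.38
tcp_pos: [0.4138, -0.0018, 0.0329]
tool_rot: [-179.9, 0.2, 17.3]
wrist_force: [0.4, -0.1, -0.2]
width: 0.0459
```

step_arm(
  commands=[
    {"fingers": 120, "dx": 0, "dy": 0, "dz": 0, "twist": 0},
    {"fingers": 120, "dx": 0, "dy": 0, "dz": 0, "twist": 0},
    {"fingers": 120, "dx": 0, "dy": 0, "dz": 0, "twist": 0},
  ],
)

```text
clock: 8.63
tcp_pos: [0.4163, -0.0022, 0.0356]
tool_rot: [179.9, -0.1, 17.3]
wrist_force: [0.2, -0.3, 0.2]
width: 0.0463
```

```bash
python3 - <<'E'
from ov import *
q=np.load('q_wrist.npy'); s=get_state();print(s['tcp_pos'],s['wrist_force'])
im,d,K,R,t=cam('scene'); c=cv2.resize(im[160:270,255:375],None,fx=5,fy=5,interpolation=2); cv2.imwrite('pics/s7.png',c)
im,d,K,R,t=cam('wrist'); cv2.imwrite('pics/w7.png',im)
E
```

```text
[ 0.41632846 -0.00223189  0.0355991 ] [ 0.1777534  -0.29236568  0.19726189]
```

View pics/s7.png

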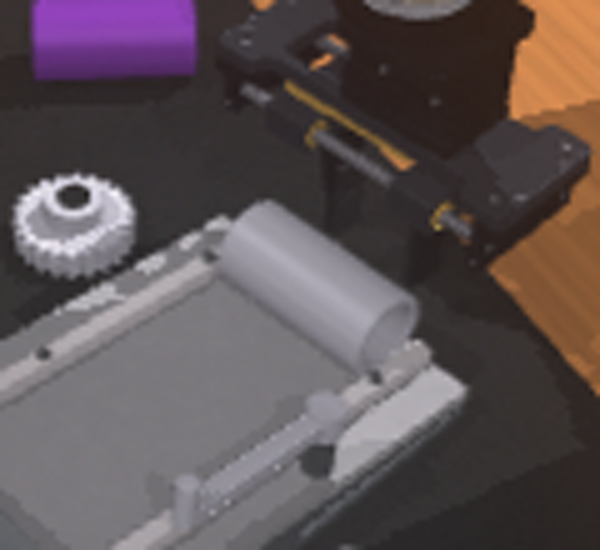

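View pics/w7.png

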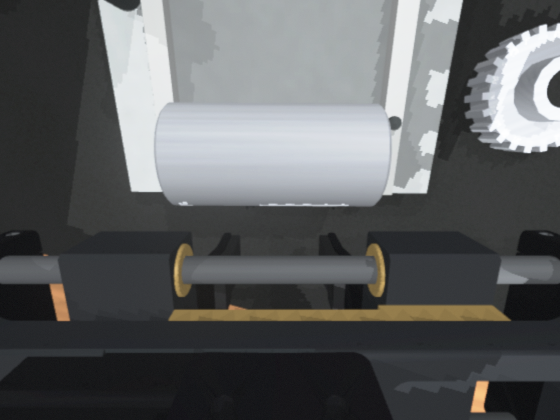

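step_arm(
  commands=[
    {"fingers": 120, "dx": 0.0038, "dy": 0.0012, "dz": 0, "twist": 0},
    {"fingers": 120, "dx": 0.0038, "dy": 0.0012, "dz": 0, "twist": 0},
    {"fingers": 120, "dx": 0.0028, "dy": 0.0009, "dz": 0, "twist": 0},
    {"fingers": 120, "dx": 0.0019, "dy": 0.0006, "dz": 0, "twist": 0},
    {"fingers": 120, "dx": 0.0019, "dy": 0.0006, "dz": 0.0001, "twist": 0},
    {"fingers": 120, "dx": 0.0019, "dy": 0.0006, "dz": 0.0002, "twist": 0},
    {"fingers": 120, "dx": 0.0019, "dy": 0.0006, "dz": 0.0002, "twist": 0},
    {"fingers": 120, "dx": 0.0019, "dy": 0.0006, "dz": 0.0002, "twist": 0},
    {"fingers": 120, "dx": 0.0019, "dy": 0.0006, "dz": 0.0002, "twist": 0},
    {"fingers": 120, "dx": 0.0019, "dy": 0.0006, "dz": 0.0002, "twist": 0},
  ],
)

```text
clock: 9.57
tcp_pos: [0.4385, 0.0055, 0.0352]
tool_rot: [-180.0, 0.1, 17.2]
wrist_force: [-2.3, -0.1, 0.9]
width: 0.0461
```

step_arm(
  commands=[
    {"fingers": 120, "dx": 0.0019, "dy": 0.0006, "dz": 0.0002, "twist": 0},
    {"fingers": 120, "dx": 0.0019, "dy": 0.0006, "dz": 0.0002, "twist": 0},
    {"fingers": 120, "dx": 0.0019, "dy": 0.0006, "dz": 0.0002, "twist": 0},
    {"fingers": 120, "dx": 0.0019, "dy": 0.0006, "dz": 0.0002, "twist": 0},
    {"fingers": 120, "dx": 0.0019, "dy": 0.0006, "dz": 0.0002, "twist": 0},
    {"fingers": 120, "dx": 0.0019, "dy": 0.0006, "dz": 0.0002, "twist": 0},
  ],
)

```text
clock: 10.07
tcp_pos: [0.4503, 0.0092, 0.0366]
tool_rot: [-180.0, -0.0, 17.2]
wrist_force: [-1.4, -1.3, 0.7]
width: 0.0461
```

```bash
python3 - <<'E'
from ov import *
s=get_state();print(s['tcp_pos'],s['wrist_force'])
im,d,K,R,t=cam('scene'); c=cv2.resize(im[160:270,255:375],None,fx=5,fy=5,interpolation=2); cv2.imwrite('pics/s8.png',c)
im,d,K,R,t=cam('wrist'); cv2.imwrite('pics/w8.png',im)
E
```

```text
[0.45034063 0.00915827 0.03656167] [-1.38015693 -1.33676618  0.72686264]
```

View pics/s8.png

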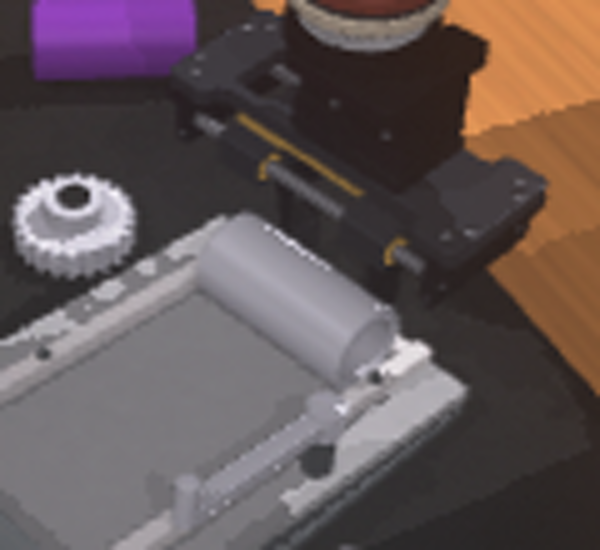

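View pics/w8.png

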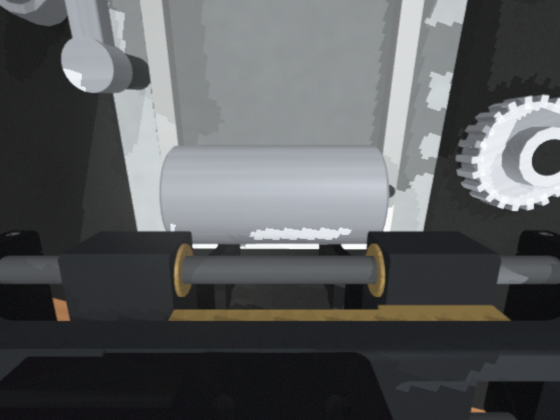

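step_arm(
  commands=[
    {"fingers": 120, "dx": 0.0024, "dy": 0.0007, "dz": 0.0003, "twist": 0},
    {"fingers": 120, "dx": 0.0024, "dy": 0.0007, "dz": 0.0003, "twist": 0},
    {"fingers": 120, "dx": 0.0024, "dy": 0.0007, "dz": 0.0003, "twist": 0},
    {"fingers": 120, "dx": 0.0024, "dy": 0.0007, "dz": 0.0003, "twist": 0},
    {"fingers": 120, "dx": 0.0024, "dy": 0.0007, "dz": 0.0003, "twist": 0},
    {"fingers": 120, "dx": 0.0024, "dy": 0.0007, "dz": 0.0002, "twist": 0},
    {"fingers": 120, "dx": 0.0024, "dy": 0.0007, "dz": 0.0003, "twist": 0},
    {"fingers": 120, "dx": 0.0024, "dy": 0.0007, "dz": 0.0003, "twist": 0},
    {"fingers": 120, "dx": 0.0024, "dy": 0.0008, "dz": 0.0002, "twist": 0},
    {"fingers": 120, "dx": 0.0024, "dy": 0.0008, "dz": 0.0003, "twist": 0},
  ],
)

```text
clock: 11.0
tcp_pos: [0.4744, 0.0164, 0.0393]
tool_rot: [-180.0, 0.0, 17.2]
wrist_force: [-1.5, -0.7, 0.8]
width: 0.0459
```

step_arm(
  commands=[
    {"fingers": 120, "dx": 0.0024, "dy": 0.0007, "dz": 0.0003, "twist": 0},
    {"fingers": 120, "dx": 0.0024, "dy": 0.0007, "dz": 0.0003, "twist": 0},
    {"fingers": 120, "dx": 0.0024, "dy": 0.0007, "dz": 0.0003, "twist": 0},
    {"fingers": 120, "dx": 0.0024, "dy": 0.0007, "dz": 0.0003, "twist": 0},
    {"fingers": 120, "dx": 0.0024, "dy": 0.0007, "dz": 0.0003, "twist": 0},
    {"fingers": 120, "dx": 0.0024, "dy": 0.0007, "dz": 0.0002, "twist": 0},
    {"fingers": 120, "dx": 0.0024, "dy": 0.0007, "dz": 0.0003, "twist": 0},
    {"fingers": 120, "dx": 0.0024, "dy": 0.0007, "dz": 0.0003, "twist": 0},
    {"fingers": 120, "dx": 0.0024, "dy": 0.0008, "dz": 0.0002, "twist": 0},
    {"fingers": 120, "dx": 0.0024, "dy": 0.0008, "dz": 0.0003, "twist": 0},
  ],
)

```text
clock: 11.83
tcp_pos: [0.4984, 0.0236, 0.0422]
tool_rot: [-180.0, -0.0, 17.2]
wrist_force: [-1.3, -1.2, 0.5]
width: 0.0458
```

```bash
python3 - <<'E'
from ov import *
s=get_state();print(s['tcp_pos'],s['wrist_force'])
im,d,K,R,t=cam('wrist'); cv2.imwrite('pics/w9.png',im)
E
```

```text
[0.49839771 0.0235744  0.04215516] [-1.26576147 -1.21768061  0.51817818]
```

View pics/w9.png

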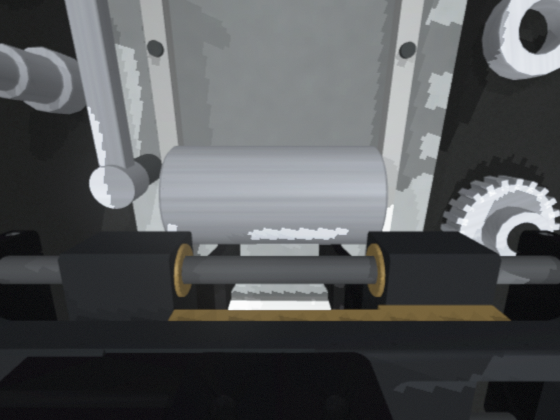

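step_arm(
  commands=[
    {"fingers": 120, "dx": 0.0024, "dy": 0.0007, "dz": 0.0003, "twist": 0},
    {"fingers": 120, "dx": 0.0024, "dy": 0.0007, "dz": 0.0003, "twist": 0},
    {"fingers": 120, "dx": 0.0024, "dy": 0.0007, "dz": 0.0002, "twist": 0},
    {"fingers": 120, "dx": 0.0024, "dy": 0.0007, "dz": 0.0003, "twist": 0},
    {"fingers": 120, "dx": 0.0024, "dy": 0.0007, "dz": 0.0003, "twist": 0},
    {"fingers": 120, "dx": 0.0024, "dy": 0.0007, "dz": 0.0002, "twist": 0},
    {"fingers": 120, "dx": 0.0024, "dy": 0.0007, "dz": 0.0003, "twist": 0},
    {"fingers": 120, "dx": 0.0024, "dy": 0.0007, "dz": 0.0003, "twist": 0},
    {"fingers": 120, "dx": 0.0024, "dy": 0.0007, "dz": 0.0002, "twist": 0},
    {"fingers": 120, "dx": 0.0024, "dy": 0.0007, "dz": 0.0003, "twist": 0},
  ],
)

```text
clock: 12.72
tcp_pos: [0.5224, 0.0306, 0.0448]
tool_rot: [-180.0, 0.0, 17.2]
wrist_force: [-1.0, -0.3, 0.8]
width: 0.0465
```

step_arm(
  commands=[
    {"fingers": 120, "dx": 0.0024, "dy": 0.0007, "dz": 0.0003, "twist": 0},
    {"fingers": 120, "dx": 0.0024, "dy": 0.0007, "dz": 0.0003, "twist": 0},
    {"fingers": 120, "dx": 0.0024, "dy": 0.0007, "dz": 0.0002, "twist": 0},
    {"fingers": 120, "dx": 0.0024, "dy": 0.0007, "dz": 0.0003, "twist": 0},
    {"fingers": 120, "dx": 0.0024, "dy": 0.0007, "dz": 0.0003, "twist": 0},
    {"fingers": 120, "dx": 0.0024, "dy": 0.0007, "dz": 0.0002, "twist": 0},
    {"fingers": 120, "dx": 0.0024, "dy": 0.0007, "dz": 0.0003, "twist": 0},
    {"fingers": 120, "dx": 0.0024, "dy": 0.0007, "dz": 0.0003, "twist": 0},
    {"fingers": 120, "dx": 0.0024, "dy": 0.0007, "dz": 0.0002, "twist": 0},
    {"fingers": 120, "dx": 0.0024, "dy": 0.0007, "dz": 0.0003, "twist": 0},
  ],
)

```text
clock: 13.55
tcp_pos: [0.5464, 0.0376, 0.0475]
tool_rot: [-180.0, 0.0, 17.2]
wrist_force: [-1.3, -1.4, 1.3]
width: 0.0458
```

step_arm(
  commands=[
    {"fingers": 120, "dx": 0.0024, "dy": 0.0007, "dz": 0.0003, "twist": 0},
    {"fingers": 120, "dx": 0.0024, "dy": 0.0007, "dz": 0.0003, "twist": 0},
    {"fingers": 120, "dx": 0.0024, "dy": 0.0007, "dz": 0.0002, "twist": 0},
    {"fingers": 120, "dx": 0.0024, "dy": 0.0007, "dz": 0.0003, "twist": 0},
    {"fingers": 120, "dx": 0.0024, "dy": 0.0007, "dz": 0.0003, "twist": 0},
    {"fingers": 120, "dx": 0.0024, "dy": 0.0007, "dz": 0.0002, "twist": 0},
    {"fingers": 120, "dx": 0.0024, "dy": 0.0007, "dz": 0.0003, "twist": 0},
    {"fingers": 120, "dx": 0.0024, "dy": 0.0007, "dz": 0.0003, "twist": 0},
    {"fingers": 120, "dx": 0.0024, "dy": 0.0007, "dz": 0.0002, "twist": 0},
    {"fingers": 120, "dx": 0.0024, "dy": 0.0007, "dz": 0.0003, "twist": 0},
  ],
)

```text
clock: 14.38
tcp_pos: [0.5704, 0.0446, 0.0503]
tool_rot: [-180.0, 0.0, 17.2]
wrist_force: [-1.2, -1.1, 0.4]
width: 0.0464
```

```bash
python3 - <<'E'
from ov import *
s=get_state();print(s['tcp_pos'],s['wrist_force'])
im,d,K,R,t=cam('wrist'); cv2.imwrite('pics/w10.png',im)
P=pts('wrist'); q=np.load('q_wrist.npy'); L,_=model(q,P)
sv=(L[:,2]>.03)&(L[:,2]<.054)&(L[:,0]>.1)&(L[:,0]<.245)&(abs(L[:,1])<.045)
f=least_squares(lambda p:np.hypot(L[sv,0]-p[0],L[sv,2]-p[1])-.025,[.18,.025],loss='soft_l1',f_scale=.001).x;print(f)
E
```

```text
[0.57038436 0.04458139 0.05026301] [-1.15539834 -1.14536515  0.42167691]
[0.15749664 0.02489571]
```

View pics/w10.png

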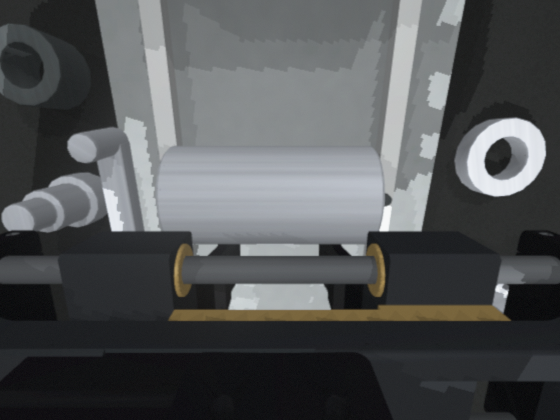

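step_arm(
  commands=[
    {"fingers": 120, "dx": 0.0024, "dy": 0.0007, "dz": 0.0003, "twist": 0},
    {"fingers": 120, "dx": 0.0024, "dy": 0.0008, "dz": 0.0003, "twist": 0},
    {"fingers": 120, "dx": 0.0024, "dy": 0.0007, "dz": 0.0002, "twist": 0},
    {"fingers": 120, "dx": 0.0024, "dy": 0.0008, "dz": 0.0003, "twist": 0},
    {"fingers": 120, "dx": 0.0024, "dy": 0.0007, "dz": 0.0003, "twist": 0},
    {"fingers": 120, "dx": 0.0024, "dy": 0.0007, "dz": 0.0002, "twist": 0},
    {"fingers": 120, "dx": 0.0024, "dy": 0.0007, "dz": 0.0003, "twist": 0},
    {"fingers": 120, "dx": 0.0024, "dy": 0.0007, "dz": 0.0003, "twist": 0},
    {"fingers": 120, "dx": 0.0024, "dy": 0.0007, "dz": 0.0002, "twist": 0},
    {"fingers": 120, "dx": 0.0024, "dy": 0.0007, "dz": 0.0003, "twist": 0},
  ],
)

```text
clock: 15.27
tcp_pos: [0.5944, 0.0518, 0.053]
tool_rot: [-180.0, -0.0, 17.2]
wrist_force: [-1.1, -0.6, 1.3]
width: 0.0458
```

step_arm(
  commands=[
    {"fingers": 120, "dx": 0.0024, "dy": 0.0007, "dz": 0.0003, "twist": 0},
    {"fingers": 120, "dx": 0.0024, "dy": 0.0008, "dz": 0.0003, "twist": 0},
    {"fingers": 120, "dx": 0.0024, "dy": 0.0007, "dz": 0.0002, "twist": 0},
    {"fingers": 120, "dx": 0.0024, "dy": 0.0008, "dz": 0.0003, "twist": 0},
    {"fingers": 120, "dx": 0.0024, "dy": 0.0007, "dz": 0.0003, "twist": 0},
    {"fingers": 120, "dx": 0.0024, "dy": 0.0007, "dz": 0.0002, "twist": 0},
    {"fingers": 120, "dx": 0.0024, "dy": 0.0007, "dz": 0.0003, "twist": 0},
    {"fingers": 120, "dx": 0.0024, "dy": 0.0007, "dz": 0.0003, "twist": 0},
    {"fingers": 120, "dx": 0.0024, "dy": 0.0007, "dz": 0.0002, "twist": 0},
    {"fingers": 120, "dx": 0.0024, "dy": 0.0007, "dz": 0.0003, "twist": 0},
  ],
)

```text
clock: 16.1
tcp_pos: [0.6184, 0.059, 0.0557]
tool_rot: [-180.0, 0.0, 17.2]
wrist_force: [-1.6, -0.7, 0.6]
width: 0.046
```

step_arm(
  commands=[
    {"fingers": 120, "dx": 0.0015, "dy": 0.0005, "dz": 0.0002, "twist": 0},
    {"fingers": 120, "dx": 0.0015, "dy": 0.0005, "dz": 0.0002, "twist": 0},
    {"fingers": 120, "dx": 0.0015, "dy": 0.0005, "dz": 0.0002, "twist": 0},
    {"fingers": 120, "dx": 0.0015, "dy": 0.0005, "dz": 0.0002, "twist": 0},
    {"fingers": 120, "dx": 0.0015, "dy": 0.0005, "dz": 0.0002, "twist": 0},
    {"fingers": 120, "dx": 0.0015, "dy": 0.0005, "dz": 0.0002, "twist": 0},
  ],
)

```text
clock: 16.6
tcp_pos: [0.6273, 0.062, 0.0568]
tool_rot: [-180.0, 0.0, 17.2]
wrist_force: [-1.9, 0.1, -0.1]
width: 0.0459
```

```bash
cat > chk.py <<'E'
from ov import *
import sys
s=get_state();print(s['tcp_pos'],s['wrist_force'])
im,d,K,R,t=cam('wrist'); cv2.imwrite('pics/%s.png'%sys.argv[1],cv2.resize(im[20:270,130:420],None,fx=2.5,fy=2.5,interpolation=2)[:600])
P=pts('wrist'); q=np.load('q_wrist.npy'); L,_=model(q,P)
for a,b in((-.045,-.02),(-.02,.02),(.02,.045)):
    sv=(L[:,2]>.03)&(L[:,2]<.054)&(L[:,0]>.18)&(L[:,0]<.24)&(L[:,1]>a)&(L[:,1]<b)&~((L[:,0]>.235)&(L[:,2]<.044))
    f=least_squares(lambda p:np.hypot(L[sv,0]-p[0],L[sv,2]-p[1])-.025,[.21,.025],loss='soft_l1',f_scale=.001).x;print(f,sv.sum())
b=(abs(L[:,2]-.042)<.003)&(abs(L[:,1])<.05)&(L[:,0]>.245);print('stop top x',np.percentile(L[b,0],[1,5,50]))
E
python3 chk.py w11
```

```text
[0.62725045 0.06197079 0.05684541] [-1.87142637  0.07256524 -0.12120592]
[0.21716036 0.024915  ] 4241
[0.21744879 0.02485856] 6662
[0.21685933 0.02492094] 4367
stop top x [0.25303432 0.25414468 0.26545368]
```

View pics/w11.png

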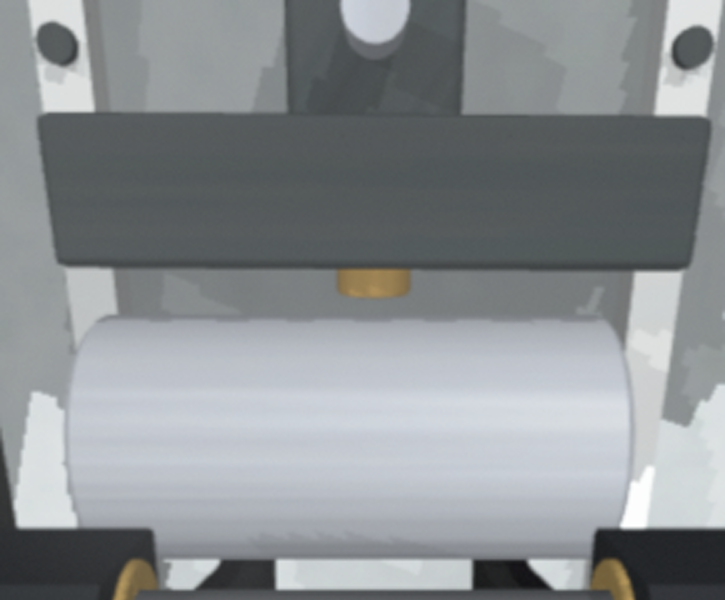

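Sleeve is square at deck x = 217 mm, just short of the plunger at (373,285), with the stop face at 253. Now the last 11 mm, slowly and watching the force.

step_arm(
  commands=[
    {"fingers": 120, "dx": 0.001, "dy": 0.0003, "dz": 0.0001, "twist": 0},
    {"fingers": 120, "dx": 0.001, "dy": 0.0003, "dz": 0.0001, "twist": 0},
    {"fingers": 120, "dx": 0.001, "dy": 0.0003, "dz": 0.0001, "twist": 0},
    {"fingers": 120, "dx": 0.001, "dy": 0.0003, "dz": 0.0001, "twist": 0},
    {"fingers": 120, "dx": 0.001, "dy": 0.0003, "dz": 0.0001, "twist": 0},
    {"fingers": 120, "dx": 0.001, "dy": 0.0003, "dz": 0.0001, "twist": 0},
    {"fingers": 120, "dx": 0.001, "dy": 0.0003, "dz": 0.0001, "twist": 0},
  ],
)

```text
clock: 17.23
tcp_pos: [0.6333, 0.0638, 0.0573]
tool_rot: [-180.0, 0.1, 17.2]
wrist_force: [-5.2, -1.7, 3.1]
width: 0.046
```

step_arm(
  commands=[
    {"fingers": 120, "dx": 0.001, "dy": 0.0003, "dz": 0.0001, "twist": 0},
    {"fingers": 120, "dx": 0.001, "dy": 0.0003, "dz": 0.0001, "twist": 0},
  ],
)

```text
clock: 17.4
tcp_pos: [0.635, 0.0643, 0.0574]
tool_rot: [-180.0, 0.2, 17.2]
wrist_force: [-6.1, -2.3, 3.1]
width: 0.0461
```

step_arm(
  commands=[
    {"fingers": 120, "dx": 0.001, "dy": 0.0003, "dz": 0.0001, "twist": 0},
    {"fingers": 120, "dx": 0, "dy": 0, "dz": 0, "twist": 0},
  ],
)

```text
clock: 17.57
tcp_pos: [0.6361, 0.0646, 0.0574]
tool_rot: [-180.0, 0.2, 17.2]
wrist_force: [-5.6, -1.7, 2.4]
width: 0.0459
```

```bash
python3 chk.py w12
```

```text
[0.63605797 0.06463856 0.0574449 ] [-5.57324917 -1.65718425  2.42364549]
[0.22614856 0.02487453] 3646
[0.22660023 0.02484336] 5688
[0.22583729 0.02488592] 3783
stop top x [0.24527977 0.24632984 0.26452723]
```

View pics/w12.png

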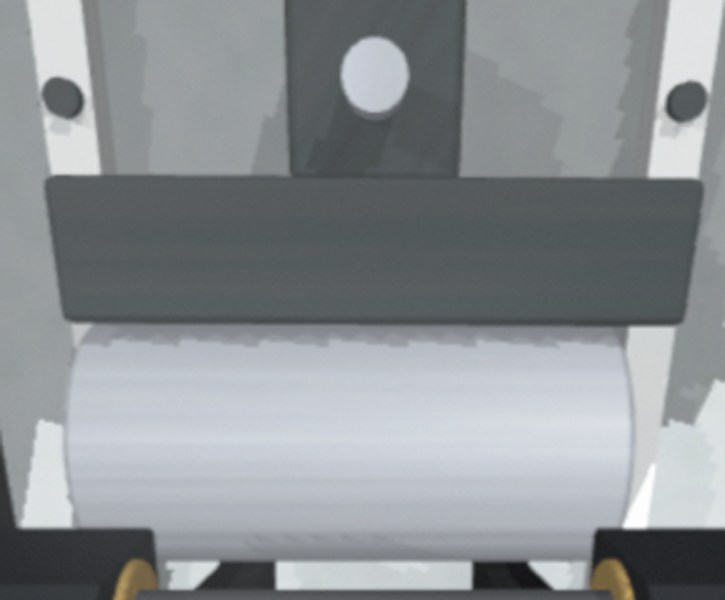

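step_arm(
  commands=[
    {"fingers": 120, "dx": 0.001, "dy": 0.0003, "dz": 0.0001, "twist": -0.3},
    {"fingers": 120, "dx": 0, "dy": 0, "dz": 0, "twist": 0},
  ],
)

```text
clock: 17.78
tcp_pos: [0.6368, 0.0651, 0.0574]
tool_rot: [-180.0, 0.2, 16.9]
wrist_force: [-6.5, -1.7, 2.7]
width: 0.0463
```

step_arm(
  commands=[
    {"fingers": 120, "dx": 0.001, "dy": 0.0003, "dz": 0.0001, "twist": 0},
    {"fingers": 120, "dx": 0, "dy": 0, "dz": 0, "twist": 0},
  ],
)

```text
clock: 17.95
tcp_pos: [0.637, 0.0652, 0.0573]
tool_rot: [-180.0, 0.3, 16.9]
wrist_force: [-9.1, -2.1, 4.8]
width: 0.0459
```

step_arm(
  commands=[
    {"fingers": 120, "dx": 0.0007, "dy": 0.0002, "dz": 0.0001, "twist": 0},
    {"fingers": 120, "dx": 0, "dy": 0, "dz": 0, "twist": 0},
  ],
)

```text
clock: 18.12
tcp_pos: [0.6371, 0.0652, 0.0572]
tool_rot: [-179.9, 0.4, 16.9]
wrist_force: [-10.9, -2.6, 4.8]
width: 0.0463
```

step_arm(
  commands=[
    {"fingers": 120, "dx": 0.0006, "dy": 0.0002, "dz": 0, "twist": 0},
    {"fingers": 120, "dx": 0, "dy": 0, "dz": 0, "twist": 0},
    {"fingers": 120, "dx": 0, "dy": 0, "dz": 0, "twist": 0},
    {"fingers": 120, "dx": 0, "dy": 0, "dz": 0, "twist": 0},
    {"fingers": 120, "dx": 0, "dy": 0, "dz": 0, "twist": 0},
    {"fingers": 120, "dx": 0, "dy": 0, "dz": 0, "twist": 0},
  ],
)

```text
clock: 18.62
tcp_pos: [0.6371, 0.0652, 0.057]
tool_rot: [-179.9, 0.4, 16.9]
wrist_force: [-12.3, -3.3, 5.1]
width: 0.0459
```

```bash
python3 chk.py w13; python3 - <<'E'
from ov import *
q=np.load('q_wrist.npy')
im,d,K,R,t=cam('scene'); cv2.imwrite('pics/s13.png',cv2.resize(im[150:320,170:370],None,fx=3.5,fy=3.5,interpolation=2))
im,d,K,R,t=cam('top'); cv2.imwrite('pics/t13.png',im)
E
```

```text
[0.63707882 0.0652104  0.05700204] [-12.30614504  -3.33578213   5.07400465]
[0.22702021 0.02483625] 3510
[0.22765008 0.02480996] 5439
[0.22699949 0.02486343] 3558
stop top x [0.24528626 0.24635712 0.26408322]
```

View pics/w13.png

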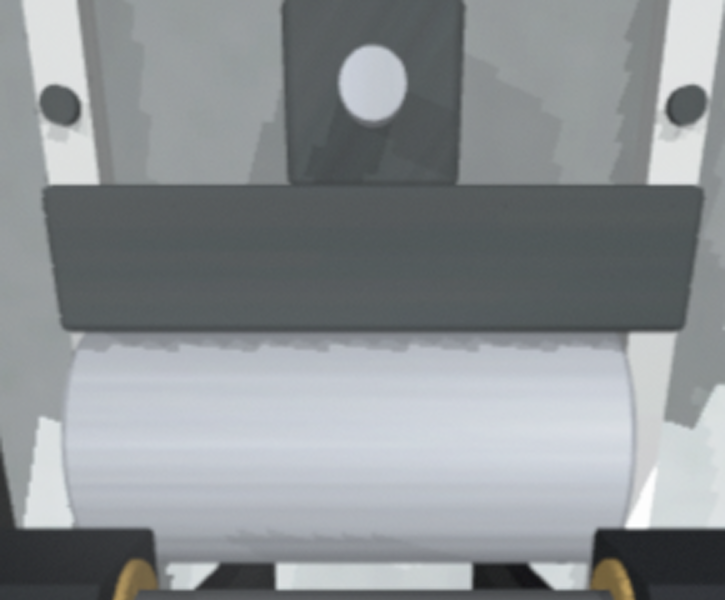

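View pics/s13.png

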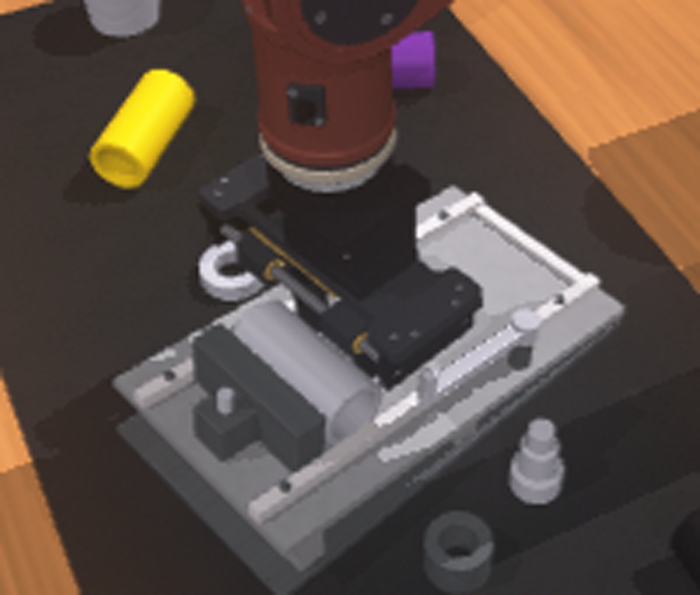

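View pics/t13.png

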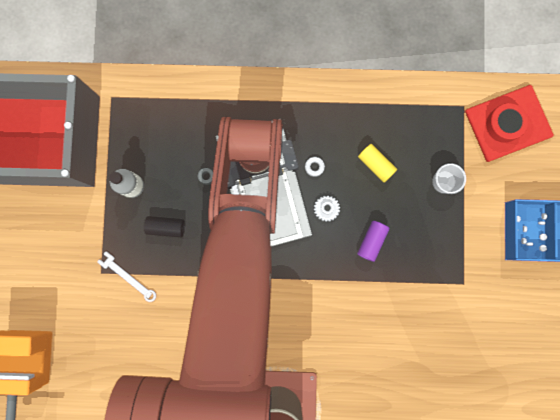

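```bash
python3 -c "
from cell import *
s=get_state();print(s['clock'],s['wrist_force']);print(hand_in())"
```

```text
18.7667 [-11.23390062  -3.22921406   4.79802828]
the job is handed in; nothing more can be done
None
```

The job is done and handed in at 18.8 s of the 54 s allowed. hand_in reported no verdict.

- **Keeper:** I swung the arm open with the shut fingertips until it met its end stop. The force rose to about 6 N with no further travel, and the pictures show the bar lying along the left rail, clear of the sleeve.
- **Sleeve:** I pushed it up from behind with both fingertips at no more than about 30 mm/s, pressing with 1 to 2 N. In every wrist picture taken on the way it stayed square and on the deck, and the pictures show no contact with the keeper.
- **Finish:** The sleeve is held against the stop with about 12 N, well under the clamp's 80 N. The last pushes raised the force from about 6 to 12 N while the tool moved 0.3 mm or less, so the sleeve was hard against the block. The brass plunger is hidden by then, so I inferred that it is pressed in from the contact and the force.

**Last checks:**
- Both ends of the sleeve read the same deck x, about 227.0 mm.
- The centre should be at 228.1 mm by my stop-face estimate of 253.1 mm. The roughly 1 mm difference is within the 2 mm calibration.
- Bystander parts in the final scene and top pictures look where they were. The shaft is under the arm in the top view, and the oil bottle and wrench are outside the scene crop.

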